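# Change over the pot sealing machine

### The arm

A 7-joint arm with a two-finger parallel gripper is mounted at the origin on the work surface. World frame = base frame: x ahead of the robot, y to its left, z up, the work surface at z = 0. Lengths are in m, angles in rad, forces in N, time in s.
With the tool pointing down it reaches from about 0.425 to 1.025 m from the base axis. Payload 9.4 kg.
Tool frame: the origin (TCP) lies at the very end of the fingers, on their centre line; the grasp point (between the pads) lies 19 mm behind it; y points along the fingers, z is the direction in which the jaws open and shut, and the axes are right-handed (so a half turn about y gives the same grasp; the last joint's range is limited). The gripper opens to 93 mm and grips with 3 to 60 N. Pads are 15 mm wide; open, the fingers measure 128 mm over their backs; the gripper's body (75 mm by 188 mm) begins 65 mm behind the grasp point.
Start: joints at [-1.204, 0.599, -0.003, 1.599, 0.002, 0.943, -0.08], TCP at [0.311, 0.655, 0.219] pointing down, gripper open.
Joint ranges: [-2.57, 2.57], [-0.35, 1.97], [-1.29, 1.29], [0.11, 2.56], [-1.05, 4.19], [0.11, 1.86], [-2.63, 2.63]. Speed limits (rad/s): [2.22, 2.22, 3.01, 3.01, 3.14, 3.14, 3.14].

### API

Orientations are given as a unit quaternion [w, x, y, z].
In Python, from bench import env gives the robot as it stands.
- The arm moves only by the tool send_rows, never from a script. Its argument "series" is a list of rows, each an object of numbers: "claw": the finger opening in m, from 0 to 0.093; "tx", "ty", "tz": the shift along the tool's x, y, z in m; "yaw": the turn about the tool's y in rad. In form: [{"claw": .., "tx": .., "ty": .., "tz": .., "yaw": ..}, ...]. A call has 1 to 12 rows; each row is the pose to reach, as a shift and turn from the pose commanded when the call began, along the tool's axes at that moment; what a row does not reach only later rows make up. A row lasts 1/12 s, in which the tool goes at most 41.7 mm and 7.16 degrees, less where a joint would pass 70% of its speed; a pose out of reach is approached as far as the arm can. A call with a gripper value outside its range is refused whole. The fingers move at their own pace and stop on an object; "grip_force" is the grip in N (left out, the last holds). Time passes only in rows, so rows that repeat a pose let the fingers close. It gives the time, the measured TCP pose, the force and the opening at its end, in the units of the state.
- env.sense(): the state, without advancing time (a new reading comes with each control period).
- env.get_image(name): name is "scene" or "side" or "wrist"; returns a dict with "frame" (480x640x3 uint8, blue, green, red), "z_map" (480x640 float32, m along the optical axis (not along the pixel's ray), 0 where there is no reading), "K" (3x3 intrinsics, pixels), "extrinsics" (4x4, takes a point from camera to world coordinates). Camera axes: x right, y up, looking along -z (the intrinsics and any distortion apply to the point x, -y, -z); pixel columns grow to the right and rows downward; lengths in m; the calibration is good to about 2 mm. A picture is of the moment at which its call begins.
- env.hand_in(): hands the job in, once; it reports no verdict.
The state is a dict: "clock": time; "joint_pos": joint angles; "qd": joint speeds; "joint_torque": joint torques, N m; "position": TCP position; "ee_rot": TCP orientation; "contact_force": force on the tool from outside, world axes, zero at the start; "moment": the same for the moment, N m; "width": finger opening in m.
Only numpy, scipy, OpenCV 4.12 (cv2) and the standard library are available. Lean on these libraries where they do the work, as an engineer would, in place of code of your own. Each camera call takes 0.05 s, during which the arm holds its last target. There are 200 camera calls.

### The job

Change the pot sealing machine over to the next batch: clear every finished pot from the catch tray and stand it upright on the floor of the yellow tote, and turn the orange D-shaped nest until its flat matches the flat of the pocket in the machine and seat it fully home. Once the nest is home, knock the red-capped lock pin fully down with the mallet (do not push the pin with the gripper) and put the mallet back down on the bench. Leave the amber bottle and the beaker where they are.

Things in the scene. Friction and masses are not known exactly. Their poses are not given: they have to be found in the camera images.
- nest_grip (a point): middle of the black grip post (22 mm across, 38 mm tall) on the orange D-shaped nest, 42 mm above the nest's underside. The nest is a disc of radius 22 mm, 20 mm thick, one side cut to a flat 14 mm from its axis; its lowest 4 mm taper in by 2 mm. z is up; x points from the axis out through the flat, which is marked white. About 120 g; stands on the bench.
- nest_base (a point): centre of the nest's underside, on its axis; same axes as nest_grip
- pocket (a point): centre of the floor of the D-shaped pocket, 14 mm deep, open upward, in the fixed round steel turret (78 mm across) on the machine's deck. Radius 23.7 mm, flat wall 15.5 mm from the axis (1.5 mm play). z is up; x points from the axis to the flat wall, topped in yellow. The nest fits only with its x axis along this one; home, its underside is on this floor.
- lock_pin (a joint): sprung lock pin with a red cap on the machine's deck: 0 = up, 0.014 m = fully down; it takes a push or blow of about 5 N and stays where it is driven
- lock_pin_top (a point): centre of the top of the pin's red cap (20 mm across), which sinks with the pin from 72 mm to 58 mm above the bench; its steel sleeve ends 50 mm above the bench. The pin stands 90 mm from the pocket's axis, on the same deck.
- machine: pot sealing machine, fixed: white deck 240 x 200 mm, 35 mm high, from 90 mm before to 150 mm behind the origin (on the bench); the rear 100 mm carry a blue housing, 105 mm above the bench at its highest. x points to the rear, z up; turret axis at (-30, -45) mm, lock pin at (-30, 45) mm; the turret top is 55 mm above the bench.
- mallet_head (a point): middle of the mallet's black head with yellow band, an upright cylinder 48 mm across, 56 mm tall; its flat lower face, 28 mm below this point, is the striking face. z is up through the head; the handle goes out along -x. About 260 g; it stands on its face on the bench, handle level, and balances about 12 mm from the head's axis towards the handle.
- mallet_grip (a point): point on the wooden handle's centre line, 50 mm from the head's axis and 34 mm above the striking face; same axes as mallet_head. The handle is 18 mm wide (y) and 22 mm tall (z) and ends 144 mm from the head's axis.
- catch_tray: steel catch tray, fixed, 240 mm (its x) by 200 mm (its y), rim 14 mm high, inner floor 5 mm above the bench; origin at the centre of its underside, z up
- tote: yellow tote, fixed, 260 mm (its x) by 250 mm (its y), walls 50 mm high and 5 mm thick, inner floor 5 mm above the bench; origin at the centre of its underside, z up
- pot1_mid (a point): middle of a finished sample pot, half-way up: white round pot with a blue lid, straight-sided, 42 mm across and 44 mm tall, 60 g, standing in the catch tray; z is up through the lid (may be absent: there are four to six pots)
- pot2_mid (a point): middle of a finished sample pot, half-way up: white round pot with a blue lid, straight-sided, 42 mm across and 44 mm tall, 60 g, standing in the catch tray; z is up through the lid (may be absent: there are four to six pots)
- pot3_mid (a point): middle of a finished sample pot, half-way up: white round pot with a blue lid, straight-sided, 42 mm across and 44 mm tall, 60 g, standing in the catch tray; z is up through the lid (may be absent: there are four to six pots)
- pot4_mid (a point): middle of a finished sample pot, half-way up: white round pot with a blue lid, straight-sided, 42 mm across and 44 mm tall, 60 g, standing in the catch tray; z is up through the lid (may be absent: there are four to six pots)
- pot5_mid (a point): middle of a finished sample pot, half-way up: white round pot with a blue lid, straight-sided, 42 mm across and 44 mm tall, 60 g, standing in the catch tray; z is up through the lid (may be absent: there are four to six pots)
- pot6_mid (a point): middle of a finished sample pot, half-way up: white round pot with a blue lid, straight-sided, 42 mm across and 44 mm tall, 60 g, standing in the catch tray; z is up through the lid (may be absent: there are four to six pots)
- amber_bottle: bystander: amber glass bottle 60 mm across, 125 mm tall; origin under its centre
- beaker: bystander: glass beaker 72 mm across, 85 mm tall; origin under its centre
Mind the look-alikes: they are no part of the job. Leave any green look-alike of the part that bears pot4_mid alone. What is shaped like the part that bears pot2_mid but green is not meant.

How it is judged:
By the outcome, as a careful person would: the job done as asked, in the order asked, and still so for the second after the job is handed in, with the robot touching nothing.
Of pot1, pot2, pot3, pot4, pot5, pot6 only 4 to 6 are there at a start; the rules pass over those that are not, and their reading is None.
At some moment in a run one of pot1, pot2, pot3, pot4, pot5, pot6, nest may be knocked a few centimetres aside while the robot is not near it.
It also fails if it takes over 210 s, if anything falls off the work surface, if the arm or the gripper's body presses on something with over 40 N, if the wrist force passes 120 N, or if a joint passes its speed limit or range.

## Working session

There is one attempt and no reset: what is moved stays moved. The work goes in short steps, Python scripts to look and compute and a tool call to move; the robot and the scene stay as the last step left them, time stands still between calls to the robot, and variables do not carry over. Pictures are saved under pics/ and viewed, about 12 in all and at most 16, crops included, and the job is handed in when it is done.

Besides the shell and the picture viewer there is one more tool, called as name(argument=value, ...), one argument or row to a line, values as JSON. send_rows: Moves the arm, as the interface text tells. Its arguments: {"type":"object","properties":{"series":{"type":"array"},"grip_force":{"type":"number"}},"required":["series"]}

```bash
mkdir -p pics && ls && cat > h.py <<'E'
import numpy as np, cv2
from scipy.spatial.transform import Rotation as R
from bench import env
def img(n): return env.get_image(n)
def world(d,u,v,z=None):
    """pixel -> world by depth, or by intersection with plane z"""
    K=d["K"];E=np.array(d["extrinsics"])
    r=np.array([(u-K[0][2])/K[0][0],-(v-K[1][2])/K[1][1],-1.0])
    if z is None:
        return E[:3,:3]@(r*d["z_map"][int(round(v)),int(round(u))])+E[:3,3]
    w=E[:3,:3]@r; return E[:3,3]+w*(z-E[2,3])/w[2]
def cloud(d):
    K=d["K"];E=np.array(d["extrinsics"]);v,u=np.mgrid[0:480,0:640];Z=d["z_map"]
    p=np.stack([(u-K[0][2])/K[0][0]*Z,-(v-K[1][2])/K[1][1]*Z,-Z],-1)
    return p@E[:3,:3].T+E[:3,3]
def tool():
    s=env.sense();q=s["ee_rot"];return np.array(s["position"]),R.from_quat([q[1],q[2],q[3],q[0]]).as_matrix(),s
def go(p):
    """shift in tool axes to world TCP p"""
    t,M,s=tool();return np.round(M.T@(np.array(p)-t),4)
E
python3 - <<'E'
from h import *
t,M,s=tool();print(s,M.round(3))
for n in("scene","side"):
    d=img(n);cv2.imwrite(f"pics/{n}0.png",d["frame"]);print(n,d["K"],np.array(d["extrinsics"]).round(3),[k for k in d])
    np.save(f"pics/{n}0.npy",cloud(d))
E
```

```text
pics
{'clock': 0.0, 'joint_pos': array([-1.20372576,  0.60013599, -0.00257718,  1.6001649 ,  0.00180213,
        0.94290769, -0.0797784 ]), 'qd': array([ 0.00043765,  0.00042809,  0.00037457,  0.00048898,  0.00147587,
        0.00027535, -0.00024964]), 'joint_torque': array([ 8.21586073e-04, -7.65064430e+01,  1.49768952e+00, -2.52370083e+01,
       -5.23842126e-02,  1.65111391e-02,  1.32852579e-04]), 'position': array([0.31105482, 0.65430928, 0.21773914]), 'ee_rot': array([-0.68921504,  0.69034466, -0.15565488,  0.1554942 ]), 'contact_force': array([ 1.06338086, -0.2926263 , -0.54994013]), 'moment': array([0.01937876, 0.03022494, 0.03273912]), 'width': 0.09287195721920266} [[ 0.903 -0.001  0.429]
 [-0.429 -0.002  0.903]
 [ 0.    -1.    -0.002]]
scene [[457.37187944   0.         314.55034705]
 [  0.         457.37187944 235.2078296 ]
 [  0.           0.           1.        ]] [[-0.412 -0.681  0.606  1.099]
 [ 0.911 -0.303  0.28   0.335]
 [-0.007  0.667  0.745  0.804]
 [ 0.     0.     0.     1.   ]] ['frame', 'z_map', 'K', 'extrinsics']
side [[542.65443758   0.         314.97175356]
 [  0.         542.65443758 239.34161872]
 [  0.           0.           1.        ]] [[-0.945  0.209 -0.253  0.12 ]
 [-0.328 -0.596  0.733  1.141]
 [ 0.002  0.775  0.632  0.992]
 [ 0.     0.     0.     1.   ]] ['frame', 'z_map', 'K', 'extrinsics']
```

View pics/scene0.png

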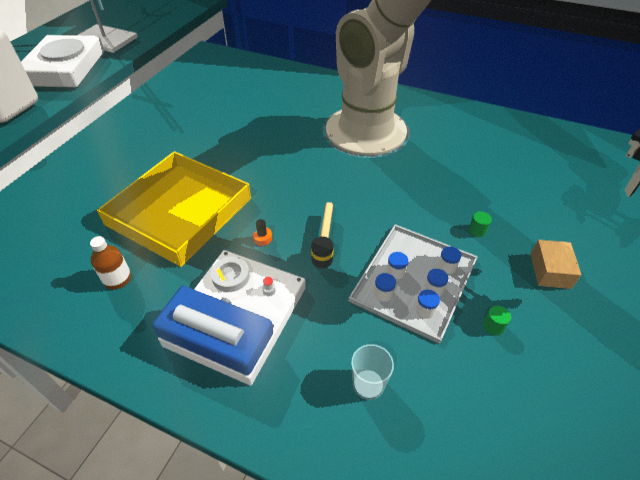

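View pics/side0.png

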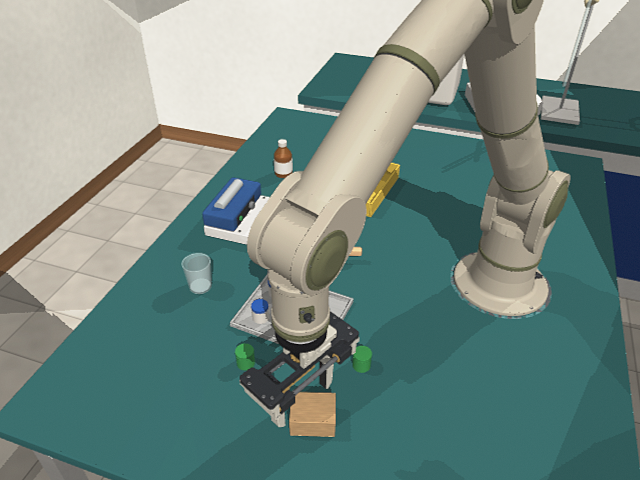

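The scene view shows five blue-lidded pots in the tray, at (398,260), (451,255), (437,278), (385,283) and (429,299). The mallet head is at (322,248), the nest at (263,235), the turret at (230,273) and the pin at (268,283). The two green look-alikes are outside the tray. The side view is mostly blocked by the arm.

```bash
cat >> h.py <<'E'
def blobs(d,lo,hi,zr,minpx=25,P=None):
    P=cloud(d) if P is None else P
    h=cv2.cvtColor(d["frame"],cv2.COLOR_BGR2HSV)
    m=cv2.inRange(h,lo,hi)&((P[...,2]>zr[0])&(P[...,2]<zr[1])).astype(np.uint8)*255
    n,l,st,c=cv2.connectedComponentsWithStats(m)
    out=[]
    for i in range(1,n):
        if st[i,4]>=minpx:
            q=P[l==i]; (cx,cy),(w,hh),a=cv2.minAreaRect(q[:,:2].astype(np.float32)*1000)
            out.append((st[i,4],c[i].round(0),np.median(q[:,2]).round(4),np.array([cx,cy]).round(1),np.round([w,hh,a],1)))
    return out
E
python3 - <<'E'
from h import *
d=img("scene");P=cloud(d)
def pr(n,x):
    print(n); [print("  ",*i) for i in x]
pr("lids",blobs(d,(105,120,60),(125,255,255),(.042,.056),P=P))
pr("housing",blobs(d,(105,120,60),(125,255,255),(.06,.12),200,P=P))
pr("green",blobs(d,(50,120,40),(70,255,255),(.02,.06),P=P))
pr("orange",blobs(d,(3,150,100),(18,255,255),(.012,.03),P=P))
pr("red",blobs(d,(0,150,80),(4,255,255),(.055,.08),5,P=P))
pr("yellow",blobs(d,(19,120,60),(33,255,255),(.0,.07),15,P=P))
for n,(u,v,r) in dict(tray=(415,283,75),tote=(175,205,90)).items(): pass
# tote rim and tray by heights
h=cv2.cvtColor(d["frame"],cv2.COLOR_BGR2HSV)
m=(P[...,2]>.045)&(P[...,2]<.055)&(h[...,0]>18)&(h[...,0]<34)&(h[...,1]>120)&(np.arange(640)[None]<260)
print("tote rim",cv2.minAreaRect((P[m][:,:2]*1000).astype(np.float32)))
g=h[...,1]<60; uu=np.arange(640)[None];vv=np.arange(480)[:,None]
m=g&(P[...,2]>.003)&(P[...,2]<.018)&(uu>345)&(uu<480)&(vv>225)&(vv<342)
print("tray",cv2.minAreaRect((P[m][:,:2]*1000).astype(np.float32)))
m=(P[...,2]>.03)&(P[...,2]<.040)&(uu>150)&(uu<310)&(vv>240)&(vv<390)
print("deck",m.sum(),cv2.minAreaRect((P[m][:,:2]*1000).astype(np.float32)))
m=(P[...,2]>.052)&(P[...,2]<.058)&(uu>205)&(uu<255)&(vv>250)&(vv<300)
print("turret top",m.sum(),cv2.minEnclosingCircle((P[m][:,:2]*1000).astype(np.float32)))
for n,(a,b,c,e,z0,z1) in dict(mallethead=(305,340,230,270,.05,.06),handle=(318,340,200,240,.03,.055),nestpost=(250,275,218,235,.05,.065),pin=(260,278,275,295,.068,.076)).items():
    m=(P[...,2]>z0)&(P[...,2]<z1)&(uu>a)&(uu<b)&(vv>c)&(vv<e);q=P[m];print(n,m.sum(),cv2.minAreaRect((q[:,:2]*1000).astype(np.float32)),np.median(q[:,2]),np.median(q,0))
c=d["frame"]
cv2.imwrite("pics/crop1.png",cv2.resize(c[195:315,190:350],None,fx=5,fy=5,interpolation=cv2.INTER_CUBIC))
E
```

```text
lids
   32 [340.   1.] 0.0461 [-739.7 -393.2] [16.9 66.9  5.8]
   897 [529.  37.] 0.0489 [-698.2  335.7] [772.7  23.3  89.9]
   255 [451. 254.] 0.0487 [414.8 339.1] [41.8 39.4  9.9]
   261 [398. 260.] 0.049 [476.1 241.5] [41.9 38.7 19.3]
   286 [437. 277.] 0.0489 [486.4 328.8] [40.9 39.8 37.4]
   292 [385. 282.] 0.0487 [540.4 234.9] [41.4 41.3 54.7]
   327 [428. 299.] 0.0488 [546.1 325.1] [41.3 40.6 33.3]
   183 [212. 357.] 0.0522 [829.8 -10.4] [ 31.8 190.7  10.3]
housing
   1720 [530.  30.] 0.074 [-697.5  335.3] [755.6  31.4  89.7]
   3801 [208. 329.] 0.0849 [780.9 -18.3] [102.5 200.2   0.5]
green
   266 [481. 221.] 0.043 [276.7 379.6] [41.3 38.3  8.3]
   431 [498. 318.] 0.0432 [524.8 459.9] [40.2 40.8 57.4]
orange
   166 [263. 237.] 0.02 [511.2 -67.8] [34.2 44.  52.5]
red
   53 [268. 280.] 0.0723 [650.9  25.7] [16.  16.9 61.4]
yellow
   9859 [175. 207.] 0.0071 [ 484.9 -330.3] [308.6 305.6  82.7]
   25 [569. 245.] 0.0498 [291.8 566.2] [18.2 11.  23.8]
   93 [321. 257.] 0.0357 [522.9  84.6] [20.9 46.2 18.9]
   44 [220. 274.] 0.056 [666.8 -76.9] [32.9  6.6 51.8]
tote rim ((517.4112548
[... 353 characters left out ...]
66), 40.134883880615234)
mallethead 314 ((508.8003234863281, 79.57645416259766), (48.409881591796875, 46.643524169921875), 5.7358078956604) 0.05597263758251714 [0.51095776 0.08068611 0.05597264]
handle 282 ((432.0128479003906, 56.766448974609375), (128.5956268310547, 19.297760009765625), 18.011377334594727) 0.044305842861094735 [0.42872468 0.05591774 0.04430584]
nestpost 73 ((507.6170654296875, -71.45722961425781), (21.04898452758789, 20.116317749023438), 19.435291290283203) 0.057396223444166616 [ 0.51000455 -0.07109775  0.05739622]
pin 70 ((652.0892944335938, 25.97687530517578), (18.66970443725586, 18.221996307373047), 56.42666244506836) 0.0720648908115607 [0.6522773  0.0255481  0.07206489]
```

View pics/crop1.png

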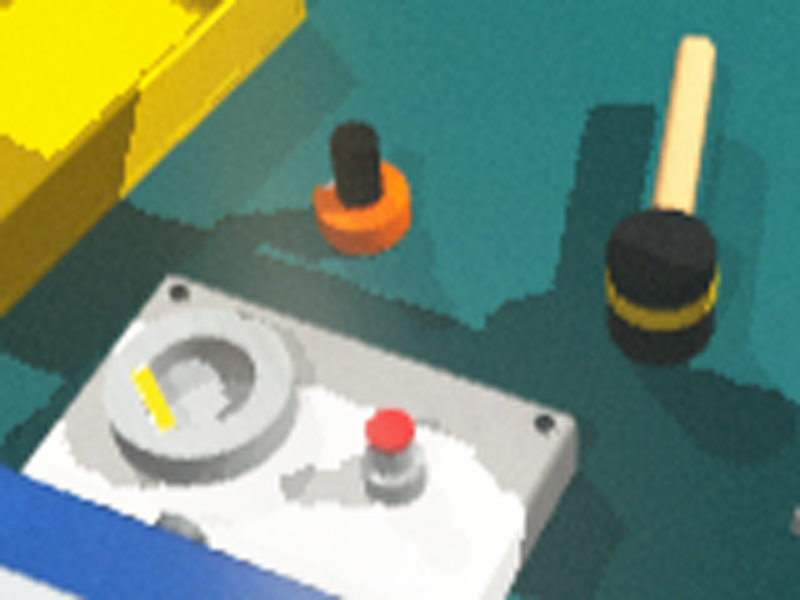

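The enlarged crop shows the yellow flat bar on the far-left side of the pocket at crop (155,398), so the pocket flat points towards world +x/-y. The nest's white flat is at crop (325,185), on the left/rear side. I'll get the tote geometry next, then start on the pots.

```bash
python3 - <<'E'
from h import *
d=img("scene");P=cloud(d)
for uv in [(176,153),(250,184),(182,241),(100,210)]: print(uv,world(d,*uv,z=.05).round(3))
h=cv2.cvtColor(d["frame"],cv2.COLOR_BGR2HSV)
m=(P[...,2]>.002)&(P[...,2]<.009)&(h[...,0]>18)&(h[...,0]<34)&(h[...,1]>120)&(np.arange(640)[None]<260)
m=cv2.erode(m.astype(np.uint8),np.ones((3,3)))>0
print("floor",cv2.minAreaRect((P[m][:,:2]*1000).astype(np.float32)))
print(go([.4148,.3391,.12]))
E
```

```text
(176, 153) [ 0.369 -0.403  0.05 ]
(250, 184) [ 0.396 -0.163  0.05 ]
(182, 241) [ 0.62  -0.206  0.05 ]
(100, 210) [ 0.618 -0.439  0.05 ]
floor ((493.6444396972656, -324.69122314453125), (204.13694763183594, 225.3453369140625), 82.73670196533203)
[ 0.229   0.0983 -0.2403]
```

send_rows(
  series=[
    {"claw": 0.07, "tx": 0.229, "ty": 0.08, "tz": -0.24, "yaw": -0.444},
    {"claw": 0.07, "tx": 0.229, "ty": 0.08, "tz": -0.24, "yaw": -0.444},
    {"claw": 0.07, "tx": 0.229, "ty": 0.08, "tz": -0.24, "yaw": -0.444},
    {"claw": 0.07, "tx": 0.229, "ty": 0.08, "tz": -0.24, "yaw": -0.444},
    {"claw": 0.07, "tx": 0.229, "ty": 0.08, "tz": -0.24, "yaw": -0.444},
    {"claw": 0.07, "tx": 0.229, "ty": 0.08, "tz": -0.24, "yaw": -0.444},
    {"claw": 0.07, "tx": 0.229, "ty": 0.08, "tz": -0.24, "yaw": -0.444},
    {"claw": 0.07, "tx": 0.229, "ty": 0.08, "tz": -0.24, "yaw": -0.444},
    {"claw": 0.07, "tx": 0.229, "ty": 0.08, "tz": -0.24, "yaw": -0.444},
    {"claw": 0.07, "tx": 0.229, "ty": 0.08, "tz": -0.24, "yaw": -0.444},
  ],
  grip_force=20,
)

```text
clock: 1.03
position: [0.4161, 0.3359, 0.138]
ee_rot: [-0.706, 0.708, -0.002, 0.001]
contact_force: [0.2, 1.0, -0.3]
width: 0.0701
```

```bash
python3 - <<'E'
from h import *
t,M,s=tool();print(s["clock"],t,M.round(3),s["joint_pos"].round(2));print(go([.4148,.3391,.022]))
d=img("wrist");cv2.imwrite("pics/w1.png",d["frame"])
E
```

```text
1.0333 [0.41605636 0.33586359 0.13804971] [[ 1.    -0.001  0.005]
 [-0.005 -0.003  1.   ]
 [-0.001 -1.    -0.003]] [-0.69  0.49 -0.14  2.1   0.12  0.56  0.65]
[-0.0012  0.116   0.0035]
```

View pics/w1.png

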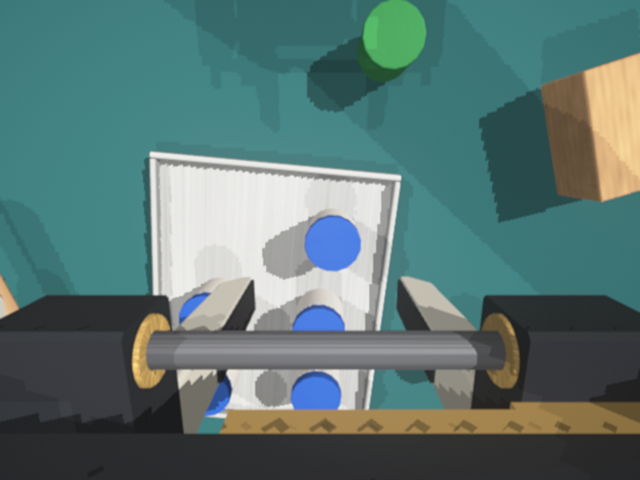

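The wrist view shows pot A at (332,242), with the other lids below it and the fingers framing the tray. The lids agree with the scene estimates, so I'll grip pot A.

send_rows(
  series=[
    {"claw": 0.07, "tx": -0.001, "ty": 0.04, "tz": 0.003, "yaw": 0},
    {"claw": 0.07, "tx": -0.001, "ty": 0.08, "tz": 0.003, "yaw": 0},
    {"claw": 0.07, "tx": -0.001, "ty": 0.114, "tz": 0.003, "yaw": 0},
    {"claw": 0.07, "tx": -0.001, "ty": 0.114, "tz": 0.003, "yaw": 0},
    {"claw": 0.03, "tx": -0.001, "ty": 0.114, "tz": 0.003, "yaw": 0},
    {"claw": 0.03, "tx": -0.001, "ty": 0.114, "tz": 0.003, "yaw": 0},
    {"claw": 0.03, "tx": -0.001, "ty": 0.114, "tz": 0.003, "yaw": 0},
    {"claw": 0.03, "tx": -0.001, "ty": 0.114, "tz": 0.003, "yaw": 0},
    {"claw": 0.03, "tx": -0.001, "ty": 0.09, "tz": 0.003, "yaw": 0},
    {"claw": 0.03, "tx": -0.001, "ty": 0.05, "tz": 0.003, "yaw": 0},
    {"claw": 0.03, "tx": -0.001, "ty": 0.01, "tz": 0.003, "yaw": 0},
    {"claw": 0.03, "tx": -0.001, "ty": -0.03, "tz": 0.003, "yaw": 0},
  ],
  grip_force=20,
)

```text
clock: 2.08
position: [0.4139, 0.3424, 0.1718]
ee_rot: [0.707, -0.707, -0.0, -0.0]
contact_force: [0.7, 0.3, -1.2]
width: 0.0408
```

```bash
python3 - <<'E'
from h import *
t,M,s=tool();print(s["clock"],t,s["width"],s["joint_pos"].round(2));print(go([.427,-.347,.17]))
E
```

```text
2.0833 [0.41388904 0.34244069 0.17176769] 0.040782048241048065 [-0.68  0.44 -0.16  2.07  0.11  0.64  0.66]
[ 0.0131  0.0012 -0.6894]
```

send_rows(
  series=[
    {"claw": 0.03, "tx": 0.08, "ty": 0, "tz": -0.34, "yaw": 0},
    {"claw": 0.03, "tx": 0.08, "ty": 0, "tz": -0.34, "yaw": 0},
    {"claw": 0.03, "tx": 0.08, "ty": 0, "tz": -0.34, "yaw": 0},
    {"claw": 0.03, "tx": 0.08, "ty": 0, "tz": -0.34, "yaw": 0},
    {"claw": 0.03, "tx": 0.08, "ty": 0, "tz": -0.34, "yaw": 0},
    {"claw": 0.03, "tx": 0.08, "ty": 0, "tz": -0.34, "yaw": 0},
    {"claw": 0.03, "tx": 0.08, "ty": 0, "tz": -0.34, "yaw": 0},
    {"claw": 0.03, "tx": 0.08, "ty": 0, "tz": -0.34, "yaw": 0},
    {"claw": 0.03, "tx": 0.013, "ty": 0, "tz": -0.689, "yaw": 0},
    {"claw": 0.03, "tx": 0.013, "ty": 0, "tz": -0.689, "yaw": 0},
    {"claw": 0.03, "tx": 0.013, "ty": 0, "tz": -0.689, "yaw": 0},
    {"claw": 0.03, "tx": 0.013, "ty": 0, "tz": -0.689, "yaw": 0},
  ],
)

```text
clock: 3.08
position: [0.4616, -0.1481, 0.1703]
ee_rot: [-0.707, 0.707, 0.001, 0.001]
contact_force: [1.3, -0.1, -1.3]
width: 0.0411
```

```bash
python3 - <<'E'
from h import *
t,M,s=tool();print(s["clock"],t,s["width"],s["joint_pos"].round(2));print(go([.427,-.347,.17]))
E
```

```text
3.0833 [ 0.46156051 -0.1480992   0.17027628] 0.04108129711430476 [ 0.32  0.39 -0.16  2.18  0.12  0.57  1.64]
[-0.0345  0.0003 -0.1989]
```

send_rows(
  series=[
    {"claw": 0.03, "tx": -0.034, "ty": 0, "tz": -0.199, "yaw": 0},
    {"claw": 0.03, "tx": -0.034, "ty": 0, "tz": -0.199, "yaw": 0},
    {"claw": 0.03, "tx": -0.034, "ty": 0, "tz": -0.199, "yaw": 0},
    {"claw": 0.03, "tx": -0.034, "ty": 0, "tz": -0.199, "yaw": 0},
    {"claw": 0.03, "tx": -0.034, "ty": 0, "tz": -0.199, "yaw": 0},
    {"claw": 0.03, "tx": -0.034, "ty": 0, "tz": -0.199, "yaw": 0},
    {"claw": 0.03, "tx": -0.034, "ty": 0.04, "tz": -0.199, "yaw": 0},
    {"claw": 0.03, "tx": -0.034, "ty": 0.08, "tz": -0.199, "yaw": 0},
    {"claw": 0.03, "tx": -0.034, "ty": 0.12, "tz": -0.199, "yaw": 0},
    {"claw": 0.03, "tx": -0.034, "ty": 0.135, "tz": -0.199, "yaw": 0},
    {"claw": 0.03, "tx": -0.034, "ty": 0.14, "tz": -0.199, "yaw": 0},
    {"claw": 0.03, "tx": -0.034, "ty": 0.14, "tz": -0.199, "yaw": 0},
  ],
)

```text
clock: 4.08
position: [0.4281, -0.3442, 0.0289]
ee_rot: [0.707, -0.707, -0.0, 0.0]
contact_force: [0.1, -0.0, 0.2]
width: 0.0414
```

```bash
python3 - <<'E'
from h import *
t,M,s=tool();print(s["clock"],t,s["width"],s["joint_pos"].round(2));print(go([.427,-.347,.025]))
d=img("scene");cv2.imwrite("pics/s2.png",d["frame"][120:320,60:340].repeat(2,0).repeat(2,1))
d=img("wrist");cv2.imwrite("pics/w2.png",d["frame"])
E
```

```text
4.0833 [ 0.42810532 -0.34419569  0.02890392] 0.04144052227513 [ 0.64  0.68 -0.1   2.14  0.18  0.34  1.96]
[-0.0011  0.0039 -0.0028]
```

View pics/s2.png

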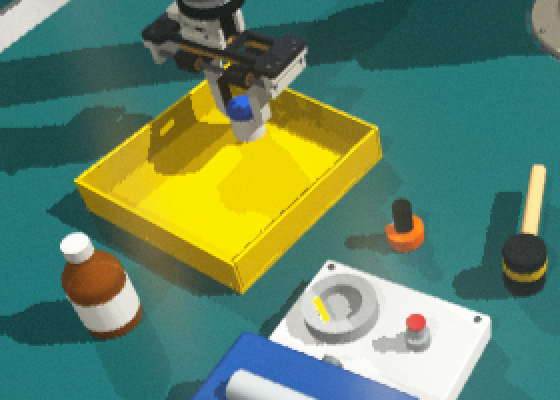

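The scene view shows pot A held upright just above the tote floor, near the far wall, clear of the walls. I'll lower it, release and raise.

send_rows(
  series=[
    {"claw": 0.03, "tx": 0, "ty": 0.005, "tz": 0, "yaw": 0},
    {"claw": 0.03, "tx": 0, "ty": 0.005, "tz": 0, "yaw": 0},
    {"claw": 0.065, "tx": 0, "ty": 0.005, "tz": 0, "yaw": 0},
    {"claw": 0.065, "tx": 0, "ty": 0.005, "tz": 0, "yaw": 0},
    {"claw": 0.065, "tx": 0, "ty": 0.005, "tz": 0, "yaw": 0},
    {"claw": 0.065, "tx": 0, "ty": 0.005, "tz": 0, "yaw": 0},
    {"claw": 0.065, "tx": 0, "ty": -0.03, "tz": 0, "yaw": 0},
    {"claw": 0.065, "tx": 0, "ty": -0.07, "tz": 0, "yaw": 0},
    {"claw": 0.065, "tx": 0, "ty": -0.11, "tz": 0, "yaw": 0},
    {"claw": 0.065, "tx": 0.02, "ty": -0.13, "tz": 0.03, "yaw": 0},
    {"claw": 0.065, "tx": 0.04, "ty": -0.13, "tz": 0.06, "yaw": 0},
    {"claw": 0.065, "tx": 0.06, "ty": -0.13, "tz": 0.09, "yaw": 0},
  ],
)

```text
clock: 5.18
position: [0.489, -0.2551, 0.1607]
ee_rot: [-0.706, 0.708, 0.0, 0.002]
contact_force: [0.8, -0.3, 0.0]
width: 0.0652
```

```bash
python3 - <<'E'
from h import *
t,M,s=tool();print(s["clock"],t,s["width"],s["joint_pos"].round(2));print(go([.476,.2415,.12]))
E
```

```text
5.1833 [ 0.4890371  -0.25507268  0.16067135] 0.06518691380022099 [ 0.49  0.47 -0.16  2.05  0.12  0.62  1.82]
[-0.0145  0.0398  0.4966]
```

send_rows(
  series=[
    {"claw": 0.065, "tx": -0.014, "ty": 0.02, "tz": 0.497, "yaw": 0},
    {"claw": 0.065, "tx": -0.014, "ty": 0.02, "tz": 0.497, "yaw": 0},
    {"claw": 0.065, "tx": -0.014, "ty": 0.02, "tz": 0.497, "yaw": 0},
    {"claw": 0.065, "tx": -0.014, "ty": 0.02, "tz": 0.497, "yaw": 0},
    {"claw": 0.065, "tx": -0.014, "ty": 0.02, "tz": 0.497, "yaw": 0},
    {"claw": 0.065, "tx": -0.014, "ty": 0.02, "tz": 0.497, "yaw": 0},
    {"claw": 0.065, "tx": -0.014, "ty": 0.02, "tz": 0.497, "yaw": 0},
    {"claw": 0.065, "tx": -0.014, "ty": 0.02, "tz": 0.497, "yaw": 0},
    {"claw": 0.065, "tx": -0.014, "ty": 0.02, "tz": 0.497, "yaw": 0},
    {"claw": 0.065, "tx": -0.014, "ty": 0.02, "tz": 0.497, "yaw": 0},
    {"claw": 0.065, "tx": -0.014, "ty": 0.02, "tz": 0.497, "yaw": 0},
    {"claw": 0.065, "tx": -0.014, "ty": 0.02, "tz": 0.497, "yaw": 0},
  ],
)

```text
clock: 6.18
position: [0.4733, 0.2445, 0.1386]
ee_rot: [0.707, -0.707, -0.0, 0.0]
contact_force: [0.9, -0.4, -0.1]
width: 0.065
```

```bash
cat >> h.py <<'E'
def lids(d): return [(b[3],b[2],b[0]) for b in blobs(d,(100,120,50),(128,255,255),(.042,.056)) if abs(b[3][0]-500)<250 and b[3][0]<700]
E
python3 - <<'E'
from h import *
d=img("scene");print(*lids(d),sep="\n")
t,M,s=tool();print(s["clock"],t,s["width"],s["joint_pos"].round(2));print(go([.476,.2415,.022]))
E
```

```text
(array([ 431.6, -344.4]), np.float64(0.049), np.int32(153))
(array([475.5, 241.4]), np.float64(0.0489), np.int32(259))
(array([487.2, 328.6]), np.float64(0.049), np.int32(281))
(array([541.4, 234.6]), np.float64(0.049), np.int32(288))
(array([545.5, 325.4]), np.float64(0.0489), np.int32(327))
6.2333 [0.47277375 0.25388545 0.13860114] 0.06522053064916819 [-0.51  0.49 -0.12  2.1   0.1   0.55  0.88]
[ 0.003   0.1165 -0.0131]
```

send_rows(
  series=[
    {"claw": 0.065, "tx": 0, "ty": 0, "tz": 0, "yaw": 0},
    {"claw": 0.065, "tx": 0, "ty": 0, "tz": 0, "yaw": 0},
    {"claw": 0.065, "tx": 0, "ty": 0, "tz": 0, "yaw": 0},
  ],
)

```text
clock: 6.48
position: [0.4738, 0.2406, 0.1385]
ee_rot: [-0.707, 0.707, -0.0, 0.0]
contact_force: [0.4, -0.4, 0.1]
width: 0.0653
```

```bash
python3 - <<'E'
from h import *
t,M,s=tool();print(s["clock"],t,s["width"],s["joint_pos"].round(2));print(go([.476,.2415,.022]))
E
```

```text
6.4833 [0.47380954 0.24063505 0.13851249] 0.0653145472847557 [-0.5   0.48 -0.11  2.11  0.1   0.55  0.89]
[0.0022 0.1165 0.001 ]
```

send_rows(
  series=[
    {"claw": 0.065, "tx": 0.002, "ty": 0.04, "tz": 0.001, "yaw": 0},
    {"claw": 0.065, "tx": 0.002, "ty": 0.08, "tz": 0.001, "yaw": 0},
    {"claw": 0.065, "tx": 0.002, "ty": 0.105, "tz": 0.001, "yaw": 0},
    {"claw": 0.065, "tx": 0.002, "ty": 0.115, "tz": 0.001, "yaw": 0},
    {"claw": 0.03, "tx": 0.002, "ty": 0.115, "tz": 0.001, "yaw": 0},
    {"claw": 0.03, "tx": 0.002, "ty": 0.115, "tz": 0.001, "yaw": 0},
    {"claw": 0.03, "tx": 0.002, "ty": 0.115, "tz": 0.001, "yaw": 0},
    {"claw": 0.03, "tx": 0.002, "ty": 0.115, "tz": 0.001, "yaw": 0},
    {"claw": 0.03, "tx": 0.002, "ty": 0.08, "tz": 0.001, "yaw": 0},
    {"claw": 0.03, "tx": 0.002, "ty": 0.04, "tz": 0.001, "yaw": 0},
    {"claw": 0.03, "tx": 0.002, "ty": 0, "tz": 0.001, "yaw": 0},
    {"claw": 0.03, "tx": 0.002, "ty": -0.03, "tz": 0.001, "yaw": 0},
  ],
)

```text
clock: 7.48
position: [0.4763, 0.2432, 0.1729]
ee_rot: [0.708, -0.706, -0.001, -0.001]
contact_force: [0.2, 0.5, -1.0]
width: 0.0416
```

```bash
python3 - <<'E'
from h import *
t,M,s=tool();print(s["clock"],t,s["width"],s["joint_pos"].round(2));print(go([.497,-.356,.17]))
E
```

```text
7.4833 [0.47634686 0.2431539  0.1728818 ] 0.04161033902907861 [-0.49  0.44 -0.12  2.08  0.09  0.63  0.9 ]
[ 0.0206  0.0019 -0.5992]
```

send_rows(
  series=[
    {"claw": 0.03, "tx": 0.002, "ty": 0, "tz": -0.04, "yaw": 0},
    {"claw": 0.03, "tx": 0.004, "ty": 0, "tz": -0.08, "yaw": 0},
    {"claw": 0.03, "tx": 0.006, "ty": 0, "tz": -0.12, "yaw": 0},
    {"claw": 0.03, "tx": 0.008, "ty": 0, "tz": -0.16, "yaw": 0},
    {"claw": 0.03, "tx": 0.01, "ty": 0, "tz": -0.2, "yaw": 0},
    {"claw": 0.03, "tx": 0.012, "ty": 0, "tz": -0.24, "yaw": 0},
    {"claw": 0.03, "tx": 0.014, "ty": 0, "tz": -0.28, "yaw": 0},
    {"claw": 0.03, "tx": 0.016, "ty": 0, "tz": -0.32, "yaw": 0},
    {"claw": 0.03, "tx": 0.018, "ty": 0, "tz": -0.36, "yaw": 0},
    {"claw": 0.03, "tx": 0.021, "ty": 0, "tz": -0.4, "yaw": 0},
    {"claw": 0.03, "tx": 0.021, "ty": 0, "tz": -0.44, "yaw": 0},
    {"claw": 0.03, "tx": 0.021, "ty": 0, "tz": -0.48, "yaw": 0},
  ],
)

```text
clock: 8.48
position: [0.4969, -0.2392, 0.1703]
ee_rot: [-0.707, 0.707, 0.001, 0.001]
contact_force: [0.1, 1.2, -0.4]
width: 0.0417
```

send_rows(
  series=[
    {"claw": 0.03, "tx": 0, "ty": 0, "tz": -0.04, "yaw": 0},
    {"claw": 0.03, "tx": 0, "ty": 0, "tz": -0.08, "yaw": 0},
    {"claw": 0.03, "tx": 0, "ty": 0, "tz": -0.105, "yaw": 0},
    {"claw": 0.03, "tx": 0, "ty": 0, "tz": -0.115, "yaw": 0},
    {"claw": 0.03, "tx": 0, "ty": 0, "tz": -0.118, "yaw": 0},
    {"claw": 0.03, "tx": 0, "ty": 0.03, "tz": -0.118, "yaw": 0},
    {"claw": 0.03, "tx": 0, "ty": 0.06, "tz": -0.118, "yaw": 0},
    {"claw": 0.03, "tx": 0, "ty": 0.09, "tz": -0.118, "yaw": 0},
    {"claw": 0.03, "tx": 0, "ty": 0.12, "tz": -0.118, "yaw": 0},
    {"claw": 0.03, "tx": 0, "ty": 0.135, "tz": -0.118, "yaw": 0},
    {"claw": 0.03, "tx": 0, "ty": 0.14, "tz": -0.118, "yaw": 0},
    {"claw": 0.03, "tx": 0, "ty": 0.142, "tz": -0.118, "yaw": 0},
  ],
)

```text
clock: 9.48
position: [0.4973, -0.353, 0.0264]
ee_rot: [0.708, -0.707, -0.001, 0.001]
contact_force: [-0.7, -0.3, -0.9]
width: 0.0418
```

```bash
python3 - <<'E'
from h import *
t,M,s=tool();print(s["clock"],t,s["width"],s["contact_force"],s["joint_pos"].round(2));print(go([.497,-.356,.0235]))
E
```

```text
9.4833 [ 0.49730499 -0.35298606  0.02639602] 0.0417798426197133 [-0.70141241 -0.28264151 -0.91955222] [ 0.59  0.72 -0.09  2.    0.14  0.43  1.96]
[-0.0003  0.0029 -0.003 ]
```

send_rows(
  series=[
    {"claw": 0.03, "tx": 0, "ty": 0.002, "tz": 0, "yaw": 0},
    {"claw": 0.065, "tx": 0, "ty": 0.002, "tz": 0, "yaw": 0},
    {"claw": 0.065, "tx": 0, "ty": 0.002, "tz": 0, "yaw": 0},
    {"claw": 0.065, "tx": 0, "ty": 0.002, "tz": 0, "yaw": 0},
    {"claw": 0.065, "tx": 0, "ty": -0.035, "tz": 0, "yaw": 0},
    {"claw": 0.065, "tx": 0, "ty": -0.07, "tz": 0, "yaw": 0},
    {"claw": 0.065, "tx": 0, "ty": -0.11, "tz": 0, "yaw": 0},
    {"claw": 0.065, "tx": 0, "ty": -0.14, "tz": 0.02, "yaw": 0},
    {"claw": 0.065, "tx": 0, "ty": -0.14, "tz": 0.055, "yaw": 0},
    {"claw": 0.065, "tx": 0, "ty": -0.14, "tz": 0.09, "yaw": 0},
    {"claw": 0.065, "tx": 0, "ty": -0.14, "tz": 0.13, "yaw": 0},
    {"claw": 0.065, "tx": 0, "ty": -0.14, "tz": 0.17, "yaw": 0},
  ],
)

```text
clock: 10.48
position: [0.4969, -0.184, 0.1678]
ee_rot: [-0.707, 0.707, 0.0, 0.001]
contact_force: [1.6, 0.1, -0.3]
width: 0.0648
```

send_rows(
  series=[
    {"claw": 0.065, "tx": 0, "ty": 0, "tz": 0.04, "yaw": 0},
    {"claw": 0.065, "tx": 0, "ty": 0, "tz": 0.08, "yaw": 0},
    {"claw": 0.065, "tx": 0, "ty": 0, "tz": 0.12, "yaw": 0},
    {"claw": 0.065, "tx": 0, "ty": 0, "tz": 0.16, "yaw": 0},
    {"claw": 0.065, "tx": 0, "ty": 0, "tz": 0.2, "yaw": 0},
    {"claw": 0.065, "tx": 0, "ty": 0, "tz": 0.24, "yaw": 0},
    {"claw": 0.065, "tx": 0, "ty": 0, "tz": 0.28, "yaw": 0},
    {"claw": 0.065, "tx": -0.002, "ty": 0, "tz": 0.32, "yaw": 0},
    {"claw": 0.065, "tx": -0.004, "ty": 0, "tz": 0.36, "yaw": 0},
    {"claw": 0.065, "tx": -0.006, "ty": 0, "tz": 0.4, "yaw": 0},
    {"claw": 0.065, "tx": -0.008, "ty": 0, "tz": 0.44, "yaw": 0},
    {"claw": 0.065, "tx": -0.01, "ty": 0, "tz": 0.48, "yaw": 0},
  ],
)

```text
clock: 11.48
position: [0.4866, 0.297, 0.1675]
ee_rot: [0.707, -0.707, -0.0, -0.0]
contact_force: [1.2, -0.6, 0.2]
width: 0.065
```

send_rows(
  series=[
    {"claw": 0.065, "tx": 0, "ty": 0.01, "tz": 0.02, "yaw": 0},
    {"claw": 0.065, "tx": 0, "ty": 0.02, "tz": 0.03, "yaw": 0},
    {"claw": 0.065, "tx": 0, "ty": 0.03, "tz": 0.035, "yaw": 0},
    {"claw": 0.065, "tx": 0, "ty": 0.03, "tz": 0.035, "yaw": 0},
    {"claw": 0.065, "tx": 0, "ty": 0.03, "tz": 0.035, "yaw": 0},
  ],
)

```text
clock: 11.9
position: [0.4868, 0.3277, 0.1359]
ee_rot: [-0.706, 0.708, -0.001, 0.0]
contact_force: [0.7, -0.5, 0.3]
width: 0.0649
```

```bash
python3 - <<'E'
from h import *
d=img("scene");print(*lids(d),sep="\n")
t,M,s=tool();print(s["clock"],t,s["width"],s["joint_pos"].round(2));print(go([.4868,.3287,.022]))
E
```

```text
(array([ 431.1, -344.7]), np.float64(0.0493), np.int32(154))
(array([ 497.8, -353.6]), np.float64(0.0491), np.int32(175))
(array([486.9, 328.6]), np.float64(0.0487), np.int32(284))
(array([540.5, 235. ]), np.float64(0.049), np.int32(285))
(array([545.9, 325.7]), np.float64(0.0488), np.int32(322))
11.95 [0.4872388  0.32771534 0.13644876] 0.06510397322594237 [-0.62  0.54 -0.1   1.99  0.09  0.62  0.79]
[-0.0004  0.1144  0.0012]
```

send_rows(
  series=[
    {"claw": 0.065, "tx": 0, "ty": 0.04, "tz": 0.001, "yaw": 0},
    {"claw": 0.065, "tx": 0, "ty": 0.08, "tz": 0.001, "yaw": 0},
    {"claw": 0.065, "tx": 0, "ty": 0.105, "tz": 0.001, "yaw": 0},
    {"claw": 0.065, "tx": 0, "ty": 0.113, "tz": 0.001, "yaw": 0},
    {"claw": 0.03, "tx": 0, "ty": 0.113, "tz": 0.001, "yaw": 0},
    {"claw": 0.03, "tx": 0, "ty": 0.113, "tz": 0.001, "yaw": 0},
    {"claw": 0.03, "tx": 0, "ty": 0.113, "tz": 0.001, "yaw": 0},
    {"claw": 0.03, "tx": 0, "ty": 0.113, "tz": 0.001, "yaw": 0},
    {"claw": 0.03, "tx": 0, "ty": 0.08, "tz": 0.001, "yaw": 0},
    {"claw": 0.03, "tx": 0, "ty": 0.04, "tz": 0.001, "yaw": 0},
    {"claw": 0.03, "tx": 0, "ty": 0, "tz": 0.001, "yaw": 0},
    {"claw": 0.03, "tx": 0, "ty": -0.03, "tz": 0.001, "yaw": 0},
  ],
)

```text
clock: 12.95
position: [0.4875, 0.3314, 0.171]
ee_rot: [0.708, -0.706, -0.001, -0.001]
contact_force: [1.1, 0.2, -1.0]
width: 0.0416
```

```bash
python3 - <<'E'
from h import *
d=img("scene");P=cloud(d)
print([P[v,u].round(3) for u,v in [(98,243),(112,265),(95,270),(128,275)]])
t,M,s=tool();print(s["clock"],t,s["width"],s["joint_pos"].round(2));print(go([.566,-.365,.166]))
E
```

```text
[array([ 0.74 , -0.299,  0.127]), array([ 0.747, -0.281,  0.074]), array([ 0.766, -0.314,  0.063]), array([ 0.727, -0.279,  0.017])]
13.0 [0.48945228 0.3327999  0.17603884] 0.04154699328452441 [-0.61  0.49 -0.12  1.96  0.09  0.69  0.79]
[ 0.0767  0.0062 -0.6978]
```

send_rows(
  series=[
    {"claw": 0.03, "tx": 0, "ty": 0, "tz": -0.04, "yaw": 0},
    {"claw": 0.03, "tx": 0, "ty": 0, "tz": -0.08, "yaw": 0},
    {"claw": 0.03, "tx": 0, "ty": 0, "tz": -0.12, "yaw": 0},
    {"claw": 0.03, "tx": 0.005, "ty": 0, "tz": -0.16, "yaw": 0},
    {"claw": 0.03, "tx": 0.01, "ty": 0, "tz": -0.2, "yaw": 0},
    {"claw": 0.03, "tx": 0.015, "ty": 0, "tz": -0.24, "yaw": 0},
    {"claw": 0.03, "tx": 0.02, "ty": 0, "tz": -0.28, "yaw": 0},
    {"claw": 0.03, "tx": 0.025, "ty": 0, "tz": -0.32, "yaw": 0},
    {"claw": 0.03, "tx": 0.03, "ty": 0, "tz": -0.36, "yaw": 0},
    {"claw": 0.03, "tx": 0.035, "ty": 0, "tz": -0.4, "yaw": 0},
    {"claw": 0.03, "tx": 0.04, "ty": 0, "tz": -0.44, "yaw": 0},
    {"claw": 0.03, "tx": 0.045, "ty": 0, "tz": -0.48, "yaw": 0},
  ],
)

```text
clock: 14.0
position: [0.5321, -0.1512, 0.1679]
ee_rot: [-0.707, 0.707, 0.001, 0.001]
contact_force: [0.4, -0.1, -0.7]
width: 0.0416
```

send_rows(
  series=[
    {"claw": 0.03, "tx": 0.007, "ty": 0, "tz": -0.04, "yaw": 0},
    {"claw": 0.03, "tx": 0.014, "ty": 0, "tz": -0.08, "yaw": 0},
    {"claw": 0.03, "tx": 0.021, "ty": 0, "tz": -0.12, "yaw": 0},
    {"claw": 0.03, "tx": 0.028, "ty": 0, "tz": -0.16, "yaw": 0},
    {"claw": 0.03, "tx": 0.034, "ty": 0, "tz": -0.195, "yaw": 0},
    {"claw": 0.03, "tx": 0.034, "ty": 0, "tz": -0.21, "yaw": 0},
    {"claw": 0.03, "tx": 0.034, "ty": 0.03, "tz": -0.214, "yaw": 0},
    {"claw": 0.03, "tx": 0.034, "ty": 0.06, "tz": -0.214, "yaw": 0},
    {"claw": 0.03, "tx": 0.034, "ty": 0.1, "tz": -0.214, "yaw": 0},
    {"claw": 0.03, "tx": 0.034, "ty": 0.125, "tz": -0.214, "yaw": 0},
    {"claw": 0.03, "tx": 0.034, "ty": 0.138, "tz": -0.214, "yaw": 0},
    {"claw": 0.03, "tx": 0.034, "ty": 0.14, "tz": -0.214, "yaw": 0},
  ],
)

```text
clock: 15.0
position: [0.5654, -0.3619, 0.0252]
ee_rot: [0.708, -0.707, 0.0, 0.001]
contact_force: [1.1, -0.0, 0.2]
width: 0.0416
```

```bash
python3 - <<'E'
from h import *
t,M,s=tool();print(s["clock"],t,s["width"],s["contact_force"],s["joint_pos"].round(2));print(go([.566,-.365,.0235]))
E
```

```text
15.0 [ 0.56543187 -0.36193497  0.02524083] 0.04164362060611039 [ 1.072814   -0.04355726  0.22224426] [ 0.55  0.77 -0.1   1.85  0.14  0.53  1.93]
[ 0.0006  0.0017 -0.0031]
```

send_rows(
  series=[
    {"claw": 0.03, "tx": 0, "ty": 0.002, "tz": 0, "yaw": 0},
    {"claw": 0.065, "tx": 0, "ty": 0.002, "tz": 0, "yaw": 0},
    {"claw": 0.065, "tx": 0, "ty": 0.002, "tz": 0, "yaw": 0},
    {"claw": 0.065, "tx": 0, "ty": 0.002, "tz": 0, "yaw": 0},
    {"claw": 0.065, "tx": 0, "ty": -0.035, "tz": 0, "yaw": 0},
    {"claw": 0.065, "tx": 0, "ty": -0.07, "tz": 0, "yaw": 0},
    {"claw": 0.065, "tx": 0, "ty": -0.11, "tz": 0, "yaw": 0},
    {"claw": 0.065, "tx": 0, "ty": -0.14, "tz": 0.02, "yaw": 0},
    {"claw": 0.065, "tx": 0, "ty": -0.14, "tz": 0.055, "yaw": 0},
    {"claw": 0.065, "tx": 0, "ty": -0.14, "tz": 0.09, "yaw": 0},
    {"claw": 0.065, "tx": 0, "ty": -0.14, "tz": 0.13, "yaw": 0},
    {"claw": 0.065, "tx": 0, "ty": -0.14, "tz": 0.17, "yaw": 0},
  ],
)

```text
clock: 16.0
position: [0.566, -0.1919, 0.1681]
ee_rot: [-0.707, 0.707, 0.0, 0.001]
contact_force: [1.1, 0.6, 0.6]
width: 0.0649
```

send_rows(
  series=[
    {"claw": 0.065, "tx": -0.002, "ty": 0, "tz": 0.04, "yaw": 0},
    {"claw": 0.065, "tx": -0.004, "ty": 0, "tz": 0.08, "yaw": 0},
    {"claw": 0.065, "tx": -0.006, "ty": 0, "tz": 0.12, "yaw": 0},
    {"claw": 0.065, "tx": -0.008, "ty": 0, "tz": 0.16, "yaw": 0},
    {"claw": 0.065, "tx": -0.01, "ty": 0, "tz": 0.2, "yaw": 0},
    {"claw": 0.065, "tx": -0.013, "ty": 0, "tz": 0.24, "yaw": 0},
    {"claw": 0.065, "tx": -0.016, "ty": 0, "tz": 0.28, "yaw": 0},
    {"claw": 0.065, "tx": -0.019, "ty": 0, "tz": 0.32, "yaw": 0},
    {"claw": 0.065, "tx": -0.022, "ty": 0, "tz": 0.36, "yaw": 0},
    {"claw": 0.065, "tx": -0.025, "ty": 0, "tz": 0.395, "yaw": 0},
    {"claw": 0.065, "tx": -0.025, "ty": 0, "tz": 0.42, "yaw": 0},
    {"claw": 0.065, "tx": -0.025, "ty": 0, "tz": 0.429, "yaw": 0},
  ],
)

```text
clock: 17.0
position: [0.5403, 0.2415, 0.1678]
ee_rot: [0.708, -0.706, -0.003, 0.001]
contact_force: [0.9, 0.5, 0.6]
width: 0.065
```

send_rows(
  series=[
    {"claw": 0.065, "tx": 0, "ty": 0.015, "tz": 0, "yaw": 0},
    {"claw": 0.065, "tx": 0, "ty": 0.03, "tz": 0, "yaw": 0},
    {"claw": 0.065, "tx": 0, "ty": 0.03, "tz": 0, "yaw": 0},
  ],
)

```text
clock: 17.25
position: [0.54, 0.2349, 0.1352]
ee_rot: [-0.707, 0.708, -0.001, -0.001]
contact_force: [0.3, -0.7, -0.3]
width: 0.065
```

```bash
python3 - <<'E'
from h import *
d=img("scene");print(*lids(d),sep="\n")
t,M,s=tool();print(s["clock"],t,s["width"],s["joint_pos"].round(2));print(go([.5407,.2348,.022]))
E
```

```text
(array([ 431.6, -344.4]), np.float64(0.049), np.int32(154))
(array([ 496.4, -353.7]), np.float64(0.0489), np.int32(176))
(array([ 565.1, -361.6]), np.float64(0.0494), np.int32(177))
(array([540. , 234.8]), np.float64(0.0488), np.int32(289))
(array([545.5, 326.2]), np.float64(0.0489), np.int32(316))
17.3 [0.54047294 0.23492433 0.13629029] 0.06493255562458027 [-0.43  0.54 -0.11  1.98  0.1   0.62  0.97]
[0.0004 0.1143 0.    ]
```

send_rows(
  series=[
    {"claw": 0.065, "tx": 0, "ty": 0.04, "tz": 0, "yaw": 0},
    {"claw": 0.065, "tx": 0, "ty": 0.08, "tz": 0, "yaw": 0},
    {"claw": 0.065, "tx": 0, "ty": 0.105, "tz": 0, "yaw": 0},
    {"claw": 0.065, "tx": 0, "ty": 0.113, "tz": 0, "yaw": 0},
    {"claw": 0.03, "tx": 0, "ty": 0.113, "tz": 0, "yaw": 0},
    {"claw": 0.03, "tx": 0, "ty": 0.113, "tz": 0, "yaw": 0},
    {"claw": 0.03, "tx": 0, "ty": 0.113, "tz": 0, "yaw": 0},
    {"claw": 0.03, "tx": 0, "ty": 0.113, "tz": 0, "yaw": 0},
    {"claw": 0.03, "tx": 0, "ty": 0.08, "tz": 0, "yaw": 0},
    {"claw": 0.03, "tx": 0, "ty": 0.04, "tz": 0, "yaw": 0},
    {"claw": 0.03, "tx": 0, "ty": 0, "tz": 0, "yaw": 0},
    {"claw": 0.03, "tx": 0, "ty": -0.03, "tz": 0, "yaw": 0},
  ],
)

```text
clock: 18.3
position: [0.5416, 0.2362, 0.1711]
ee_rot: [0.708, -0.707, -0.001, -0.001]
contact_force: [1.2, -0.8, -0.5]
width: 0.0415
```

send_rows(
  series=[
    {"claw": 0.03, "tx": -0.005, "ty": 0, "tz": -0.04, "yaw": 0},
    {"claw": 0.03, "tx": -0.01, "ty": 0, "tz": -0.08, "yaw": 0},
    {"claw": 0.03, "tx": -0.015, "ty": 0, "tz": -0.12, "yaw": 0},
    {"claw": 0.03, "tx": -0.02, "ty": 0, "tz": -0.16, "yaw": 0},
    {"claw": 0.03, "tx": -0.025, "ty": 0, "tz": -0.2, "yaw": 0},
    {"claw": 0.03, "tx": -0.03, "ty": 0, "tz": -0.24, "yaw": 0},
    {"claw": 0.03, "tx": -0.035, "ty": 0, "tz": -0.28, "yaw": 0},
    {"claw": 0.03, "tx": -0.04, "ty": 0, "tz": -0.32, "yaw": 0},
    {"claw": 0.03, "tx": -0.045, "ty": 0, "tz": -0.36, "yaw": 0},
    {"claw": 0.03, "tx": -0.052, "ty": 0, "tz": -0.4, "yaw": 0},
    {"claw": 0.03, "tx": -0.06, "ty": 0, "tz": -0.44, "yaw": 0},
    {"claw": 0.03, "tx": -0.065, "ty": 0, "tz": -0.47, "yaw": 0},
  ],
)

```text
clock: 19.3
position: [0.4748, -0.2377, 0.1682]
ee_rot: [-0.706, 0.708, -0.0, 0.001]
contact_force: [0.8, 0.0, -0.3]
width: 0.0416
```

send_rows(
  series=[
    {"claw": 0.03, "tx": 0, "ty": 0, "tz": -0.012, "yaw": 0},
    {"claw": 0.03, "tx": 0, "ty": 0, "tz": -0.017, "yaw": 0},
    {"claw": 0.03, "tx": 0, "ty": 0, "tz": -0.017, "yaw": 0},
    {"claw": 0.03, "tx": 0, "ty": 0.03, "tz": -0.017, "yaw": 0},
    {"claw": 0.03, "tx": 0, "ty": 0.06, "tz": -0.017, "yaw": 0},
    {"claw": 0.03, "tx": 0, "ty": 0.1, "tz": -0.017, "yaw": 0},
    {"claw": 0.03, "tx": 0, "ty": 0.125, "tz": -0.017, "yaw": 0},
    {"claw": 0.03, "tx": 0, "ty": 0.138, "tz": -0.017, "yaw": 0},
    {"claw": 0.03, "tx": 0, "ty": 0.14, "tz": -0.017, "yaw": 0},
    {"claw": 0.03, "tx": 0, "ty": 0.14, "tz": -0.017, "yaw": 0},
  ],
)

```text
clock: 20.13
position: [0.4765, -0.2487, 0.0262]
ee_rot: [0.708, -0.707, -0.001, 0.001]
contact_force: [0.6, 0.1, -0.4]
width: 0.0413
```

```bash
python3 - <<'E'
from h import *
t,M,s=tool();print(s["clock"],t,s["width"],s["contact_force"],s["joint_pos"].round(2));print(go([.475,-.252,.0235]))
E
```

```text
20.1333 [ 0.47649838 -0.24870487  0.02623017] 0.041332860614666386 [ 0.55372158  0.11773062 -0.39333479] [ 0.43  0.68 -0.08  2.16  0.16  0.31  1.79]
[-0.0015  0.0027 -0.0033]
```

send_rows(
  series=[
    {"claw": 0.03, "tx": 0, "ty": 0.002, "tz": 0, "yaw": 0},
    {"claw": 0.065, "tx": 0, "ty": 0.002, "tz": 0, "yaw": 0},
    {"claw": 0.065, "tx": 0, "ty": 0.002, "tz": 0, "yaw": 0},
    {"claw": 0.065, "tx": 0, "ty": 0.002, "tz": 0, "yaw": 0},
    {"claw": 0.065, "tx": 0, "ty": -0.035, "tz": 0, "yaw": 0},
    {"claw": 0.065, "tx": 0, "ty": -0.07, "tz": 0, "yaw": 0},
    {"claw": 0.065, "tx": 0, "ty": -0.11, "tz": 0, "yaw": 0},
    {"claw": 0.065, "tx": 0, "ty": -0.14, "tz": 0.02, "yaw": 0},
    {"claw": 0.065, "tx": 0, "ty": -0.14, "tz": 0.055, "yaw": 0},
    {"claw": 0.065, "tx": 0, "ty": -0.14, "tz": 0.09, "yaw": 0},
    {"claw": 0.065, "tx": 0, "ty": -0.14, "tz": 0.13, "yaw": 0},
    {"claw": 0.065, "tx": 0, "ty": -0.14, "tz": 0.17, "yaw": 0},
  ],
)

```text
clock: 21.13
position: [0.4758, -0.08, 0.1676]
ee_rot: [-0.707, 0.707, 0.0, 0.001]
contact_force: [0.5, 1.5, 0.1]
width: 0.0649
```

send_rows(
  series=[
    {"claw": 0.065, "tx": 0.007, "ty": 0, "tz": 0.039, "yaw": 0},
    {"claw": 0.065, "tx": 0.014, "ty": 0, "tz": 0.078, "yaw": 0},
    {"claw": 0.065, "tx": 0.021, "ty": 0, "tz": 0.117, "yaw": 0},
    {"claw": 0.065, "tx": 0.028, "ty": 0, "tz": 0.156, "yaw": 0},
    {"claw": 0.065, "tx": 0.035, "ty": 0, "tz": 0.195, "yaw": 0},
    {"claw": 0.065, "tx": 0.042, "ty": 0, "tz": 0.234, "yaw": 0},
    {"claw": 0.065, "tx": 0.049, "ty": 0, "tz": 0.273, "yaw": 0},
    {"claw": 0.065, "tx": 0.056, "ty": 0, "tz": 0.312, "yaw": 0},
    {"claw": 0.065, "tx": 0.063, "ty": 0, "tz": 0.35, "yaw": 0},
    {"claw": 0.065, "tx": 0.07, "ty": 0, "tz": 0.385, "yaw": 0},
    {"claw": 0.065, "tx": 0.07, "ty": 0, "tz": 0.402, "yaw": 0},
    {"claw": 0.065, "tx": 0.07, "ty": 0, "tz": 0.408, "yaw": 0},
  ],
)

```text
clock: 22.13
position: [0.5452, 0.3309, 0.1668]
ee_rot: [0.708, -0.706, -0.002, 0.001]
contact_force: [0.1, -0.3, 0.5]
width: 0.0645
```

send_rows(
  series=[
    {"claw": 0.065, "tx": 0, "ty": 0.015, "tz": 0, "yaw": 0},
    {"claw": 0.065, "tx": 0, "ty": 0.03, "tz": 0, "yaw": 0},
    {"claw": 0.065, "tx": 0, "ty": 0.03, "tz": 0, "yaw": 0},
  ],
)

```text
clock: 22.38
position: [0.5447, 0.3243, 0.1346]
ee_rot: [-0.706, 0.708, -0.001, -0.001]
contact_force: [-0.8, -0.5, 0.3]
width: 0.0651
```

```bash
python3 - <<'E'
from h import *
d=img("scene");print(*lids(d),sep="\n")
t,M,s=tool();print(s["clock"],t,s["width"],s["joint_pos"].round(2));print(go([.5457,.3257,.022]))
E
```

```text
(array([ 431.6, -344.5]), np.float64(0.0489), np.int32(158))
(array([ 497.3, -353.8]), np.float64(0.0486), np.int32(173))
(array([ 476.9, -249.7]), np.float64(0.0491), np.int32(172))
(array([ 565.3, -361.8]), np.float64(0.0494), np.int32(183))
(array([545.6, 326.3]), np.float64(0.0489), np.int32(317))
22.4333 [0.54519965 0.32466242 0.13580958] 0.06513754751362504 [-0.55  0.59 -0.11  1.88  0.1   0.68  0.85]
[0.0007 0.1138 0.0013]
```

send_rows(
  series=[
    {"claw": 0.065, "tx": 0, "ty": 0.04, "tz": 0.001, "yaw": 0},
    {"claw": 0.065, "tx": 0, "ty": 0.08, "tz": 0.001, "yaw": 0},
    {"claw": 0.065, "tx": 0, "ty": 0.105, "tz": 0.001, "yaw": 0},
    {"claw": 0.065, "tx": 0, "ty": 0.112, "tz": 0.001, "yaw": 0},
    {"claw": 0.03, "tx": 0, "ty": 0.112, "tz": 0.001, "yaw": 0},
    {"claw": 0.03, "tx": 0, "ty": 0.112, "tz": 0.001, "yaw": 0},
    {"claw": 0.03, "tx": 0, "ty": 0.112, "tz": 0.001, "yaw": 0},
    {"claw": 0.03, "tx": 0, "ty": 0.112, "tz": 0.001, "yaw": 0},
    {"claw": 0.03, "tx": 0, "ty": 0.08, "tz": 0.001, "yaw": 0},
    {"claw": 0.03, "tx": 0, "ty": 0.04, "tz": 0.001, "yaw": 0},
    {"claw": 0.03, "tx": 0, "ty": 0, "tz": 0.001, "yaw": 0},
    {"claw": 0.03, "tx": 0, "ty": -0.03, "tz": 0.001, "yaw": 0},
  ],
)

```text
clock: 23.43
position: [0.5466, 0.3284, 0.1712]
ee_rot: [0.708, -0.706, -0.001, -0.001]
contact_force: [0.5, 0.6, -1.1]
width: 0.0419
```

send_rows(
  series=[
    {"claw": 0.03, "tx": 0, "ty": 0, "tz": -0.04, "yaw": 0},
    {"claw": 0.03, "tx": 0, "ty": 0, "tz": -0.08, "yaw": 0},
    {"claw": 0.03, "tx": 0, "ty": 0, "tz": -0.12, "yaw": 0},
    {"claw": 0.03, "tx": 0, "ty": 0, "tz": -0.16, "yaw": 0},
    {"claw": 0.03, "tx": 0, "ty": 0, "tz": -0.2, "yaw": 0},
    {"claw": 0.03, "tx": 0, "ty": 0, "tz": -0.24, "yaw": 0},
    {"claw": 0.03, "tx": 0, "ty": 0, "tz": -0.28, "yaw": 0},
    {"claw": 0.03, "tx": 0, "ty": 0, "tz": -0.32, "yaw": 0},
    {"claw": 0.03, "tx": 0, "ty": 0, "tz": -0.36, "yaw": 0},
    {"claw": 0.03, "tx": 0, "ty": 0, "tz": -0.4, "yaw": 0},
    {"claw": 0.03, "tx": 0, "ty": 0, "tz": -0.44, "yaw": 0},
    {"claw": 0.03, "tx": 0, "ty": 0, "tz": -0.48, "yaw": 0},
  ],
)

```text
clock: 24.43
position: [0.5459, -0.1541, 0.1683]
ee_rot: [-0.707, 0.707, 0.001, 0.001]
contact_force: [-0.0, -0.1, -0.8]
width: 0.0413
```

send_rows(
  series=[
    {"claw": 0.03, "tx": 0, "ty": 0, "tz": -0.04, "yaw": 0},
    {"claw": 0.03, "tx": 0, "ty": 0, "tz": -0.075, "yaw": 0},
    {"claw": 0.03, "tx": 0, "ty": 0, "tz": -0.1, "yaw": 0},
    {"claw": 0.03, "tx": 0, "ty": 0, "tz": -0.107, "yaw": 0},
    {"claw": 0.03, "tx": 0, "ty": 0, "tz": -0.107, "yaw": 0},
    {"claw": 0.03, "tx": 0, "ty": 0.03, "tz": -0.107, "yaw": 0},
    {"claw": 0.03, "tx": 0, "ty": 0.06, "tz": -0.107, "yaw": 0},
    {"claw": 0.03, "tx": 0, "ty": 0.1, "tz": -0.107, "yaw": 0},
    {"claw": 0.03, "tx": 0, "ty": 0.125, "tz": -0.107, "yaw": 0},
    {"claw": 0.03, "tx": 0, "ty": 0.138, "tz": -0.107, "yaw": 0},
    {"claw": 0.03, "tx": 0, "ty": 0.14, "tz": -0.107, "yaw": 0},
    {"claw": 0.03, "tx": 0, "ty": 0.14, "tz": -0.107, "yaw": 0},
  ],
)

```text
clock: 25.43
position: [0.5465, -0.2575, 0.0268]
ee_rot: [0.707, -0.707, -0.001, 0.001]
contact_force: [-0.1, 0.3, -0.9]
width: 0.0415
```

```bash
python3 - <<'E'
from h import *
t,M,s=tool();print(s["clock"],t,s["width"],s["contact_force"],s["joint_pos"].round(2));print(go([.544,-.261,.0235]))
d=img("scene");P=cloud(d);print("orange",*blobs(d,(3,150,100),(18,255,255),(.012,.03)))
E
```

```text
25.4333 [ 0.5465153  -0.25754389  0.02684028] 0.04147423846117286 [-0.07462814  0.32826361 -0.93366958] [ 0.41  0.72 -0.1   2.01  0.16  0.42  1.76]
[-0.0025  0.0033 -0.0035]
orange (np.int32(163), array([263., 237.]), np.float64(0.0201), array([510.9, -68.1]), array([34.8, 44. , 50.9]))
```

send_rows(
  series=[
    {"claw": 0.03, "tx": 0, "ty": 0.002, "tz": 0, "yaw": 0},
    {"claw": 0.065, "tx": 0, "ty": 0.002, "tz": 0, "yaw": 0},
    {"claw": 0.065, "tx": 0, "ty": 0.002, "tz": 0, "yaw": 0},
    {"claw": 0.065, "tx": 0, "ty": 0.002, "tz": 0, "yaw": 0},
    {"claw": 0.065, "tx": 0, "ty": -0.035, "tz": 0, "yaw": 0},
    {"claw": 0.065, "tx": 0, "ty": -0.07, "tz": 0, "yaw": 0},
    {"claw": 0.065, "tx": 0, "ty": -0.11, "tz": 0, "yaw": 0},
    {"claw": 0.065, "tx": -0.01, "ty": -0.14, "tz": 0.02, "yaw": 0},
    {"claw": 0.065, "tx": -0.02, "ty": -0.16, "tz": 0.055, "yaw": 0},
    {"claw": 0.065, "tx": -0.03, "ty": -0.16, "tz": 0.09, "yaw": 0},
    {"claw": 0.065, "tx": -0.037, "ty": -0.16, "tz": 0.13, "yaw": 0},
    {"claw": 0.065, "tx": -0.037, "ty": -0.16, "tz": 0.16, "yaw": 0},
  ],
)

```text
clock: 26.48
position: [0.5073, -0.0967, 0.1877]
ee_rot: [0.707, -0.707, -0.0, -0.0]
contact_force: [0.1, -0.6, -0.7]
width: 0.0647
```

send_rows(
  series=[
    {"claw": 0.065, "tx": 0, "ty": 0, "tz": 0.02, "yaw": 0},
    {"claw": 0.065, "tx": 0, "ty": 0, "tz": 0.03, "yaw": 0},
    {"claw": 0.065, "tx": 0, "ty": 0, "tz": 0.03, "yaw": 0},
    {"claw": 0.065, "tx": 0, "ty": 0, "tz": 0.03, "yaw": 0},
  ],
)

```text
clock: 26.82
position: [0.5091, -0.0697, 0.1868]
ee_rot: [-0.707, 0.707, 0.0, -0.0]
contact_force: [0.3, 0.3, 0.6]
width: 0.0652
```

```bash
python3 - <<'E'
from h import *
d=img("wrist");cv2.imwrite("pics/w3.png",d["frame"])
print(*blobs(d,(3,130,70),(18,255,255),(.012,.03),100),sep="\n")
print("yellow",*blobs(d,(19,120,60),(33,255,255),(.045,.065),15),sep="\n")
t,M,s=tool();print(s["clock"],t,s["joint_pos"].round(2))
d=img("scene");print(*lids(d),sep="\n")
E
```

```text
(np.int32(735), array([330., 223.]), np.float64(0.0194), array([508.6, -68.7]), array([35.5, 43.9, 53.1]))
yellow
(np.int32(2949), array([150., 145.]), np.float64(0.0488), array([ 451.6, -206. ]), array([249.4, 127.1,  31.3]))
(np.int32(191), array([318., 396.]), np.float64(0.0549), array([666.1, -77. ]), array([32.1,  7.3, 52.8]))
26.8667 [ 0.50906843 -0.07039184  0.18667483] [ 0.15  0.4  -0.16  2.1   0.1   0.65  1.48]
(array([ 430.7, -345.1]), np.float64(0.0492), np.int32(160))
(array([ 496.6, -353.2]), np.float64(0.0487), np.int32(177))
(array([ 478.3, -248.7]), np.float64(0.0491), np.int32(177))
(array([ 564.6, -362.2]), np.float64(0.0492), np.int32(181))
(array([ 546.6, -258. ]), np.float64(0.0492), np.int32(195))
```

View pics/w3.png

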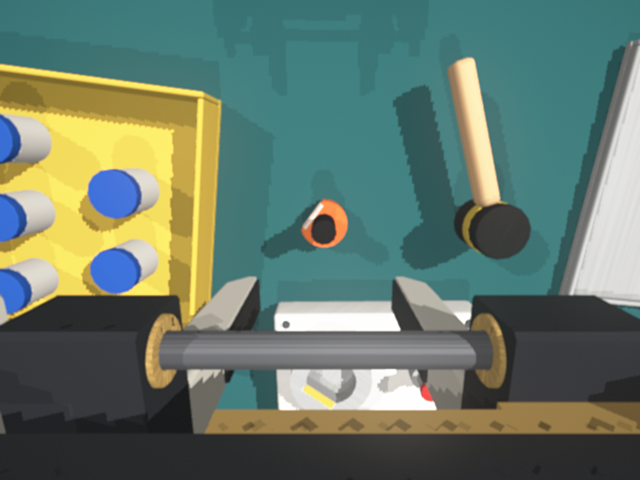

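The wrist view shows all five pots upright in the tote. The nest is at (325,225) with its white flat at upper left, and the pocket's yellow bar is at (318,396). The nest has to turn about 89° counter-clockwise. Since the post is round, I'll turn the gripper 90° clockwise first and grip there.

send_rows(
  series=[
    {"claw": 0.065, "ty": 0.005, "yaw": 0.12, "tx": 0, "tz": 0},
    {"claw": 0.065, "ty": 0.01, "yaw": 0.24, "tx": 0, "tz": 0},
    {"claw": 0.065, "ty": 0.015, "yaw": 0.36, "tx": 0, "tz": 0},
    {"claw": 0.065, "ty": 0.02, "yaw": 0.48, "tx": 0, "tz": 0},
    {"claw": 0.065, "ty": 0.025, "yaw": 0.6, "tx": 0, "tz": 0},
    {"claw": 0.065, "ty": 0.03, "yaw": 0.72, "tx": 0, "tz": 0},
    {"claw": 0.065, "ty": 0.035, "yaw": 0.84, "tx": 0, "tz": 0},
    {"claw": 0.065, "ty": 0.04, "yaw": 0.96, "tx": 0, "tz": 0},
    {"claw": 0.065, "ty": 0.045, "yaw": 1.08, "tx": 0, "tz": 0},
    {"claw": 0.065, "ty": 0.05, "yaw": 1.2, "tx": 0, "tz": 0},
    {"claw": 0.065, "ty": 0.055, "yaw": 1.32, "tx": 0, "tz": 0},
    {"claw": 0.065, "ty": 0.06, "yaw": 1.44, "tx": 0, "tz": 0},
  ],
)

```text
clock: 27.92
position: [0.509, -0.0709, 0.1263]
ee_rot: [-0.529, 0.53, -0.468, 0.469]
contact_force: [0.3, 0.1, 0.5]
width: 0.0651
```

send_rows(
  series=[
    {"claw": 0.065, "ty": 0, "yaw": 0.1, "tx": 0, "tz": 0},
    {"claw": 0.065, "ty": 0, "yaw": 0.13, "tx": 0, "tz": 0},
    {"claw": 0.065, "ty": 0, "yaw": 0.13, "tx": 0, "tz": 0},
    {"claw": 0.065, "ty": 0, "yaw": 0.13, "tx": 0, "tz": 0},
  ],
)

```text
clock: 28.25
position: [0.5091, -0.0698, 0.1267]
ee_rot: [-0.501, 0.501, -0.499, 0.499]
contact_force: [0.4, -0.2, -0.8]
width: 0.0649
```

```bash
python3 - <<'E'
from h import *
d=img("wrist");cv2.imwrite("pics/w4.png",d["frame"])
np.save("pics/w4.npy",cloud(d))
print(*blobs(d,(3,130,70),(18,255,255),(.012,.03),100),sep="\n")
P=cloud(d);m=(P[...,2]>.016)&(P[...,2]<.024)&(np.hypot(P[...,0]-.509,P[...,1]+.07)<.035)
print("top",m.sum(),cv2.minAreaRect((P[m][:,:2]*1000).astype(np.float32)))
m=(P[...,2]>.054)&(P[...,2]<.062)&(np.hypot(P[...,0]-.509,P[...,1]+.07)<.035)
print("post",m.sum(),cv2.minEnclosingCircle((P[m][:,:2]*1000).astype(np.float32)))
t,M,s=tool();print(s["clock"],t,M.round(3),s["joint_pos"].round(2))
E
```

```text
(np.int32(1304), array([324., 235.]), np.float64(0.0192), array([508.7, -67.8]), array([34.4, 43.9, 58.3]))
top 1311 ((508.2726745605469, -68.47774505615234), (35.91048812866211, 43.90192413330078), 58.92654037475586)
post 762 ((506.2287902832031, -71.6452865600586), 10.937233924865723)
28.3 [ 0.50906867 -0.06960203  0.12673209] [[ 0.003  0.     1.   ]
 [-1.    -0.     0.003]
 [ 0.    -1.     0.   ]] [-0.17  0.5   0.27  2.18 -0.28  0.5   0.32]
```

View pics/w4.png

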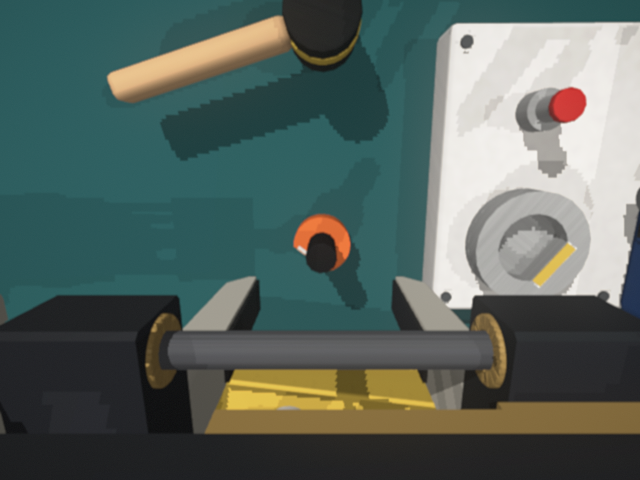

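The wrist view shows the nest at (322,238) with its white flat at lower left, and in the same frame the pocket at (530,240) with its yellow bar at lower right. I'll fit both D angles from this view.

```bash
cat > fit.py <<'E'
from h import *
from scipy.optimize import minimize
def dfit(P,m,c0,Rr,f):
    """fit D outline: hull points of the top surface; returns cx,cy (mm), flat angle (deg)"""
    q=P[m][:,:2]*1000; h=cv2.convexHull(q.astype(np.float32))[:,0]
    best=None
    def res(x):
        d=h-x[:2]; n=np.array([np.cos(x[2]),np.sin(x[2])])
        return np.abs(np.maximum(np.hypot(*d.T)-Rr,d@n-f)+.3).clip(0,3).sum()
    for a in np.radians(np.arange(0,360,15)):
        r=minimize(res,[*c0,a],method="Nelder-Mead",options=dict(initial_simplex=[[*c0,a],[c0[0]+2,c0[1],a],[c0[0],c0[1]+2,a],[*c0,a+.2]]))
        if best is None or r.fun<best.fun: best=r
    return best.x[:2].round(1),np.degrees(best.x[2]).round(1)%360,(best.fun/len(h)).round(2)
E
python3 - <<'E'
from fit import *
P=np.load("pics/w4.npy");f=cv2.imread("pics/w4.png");hs=cv2.cvtColor(f,cv2.COLOR_BGR2HSV)
m=(P[...,2]>.016)&(P[...,2]<.024)&(np.hypot(P[...,0]-.506,P[...,1]+.072)<.03)
print("nest",dfit(P,m,(506,-72),22,14))
w=(hs[...,1]<60)&(hs[...,2]>150)&(np.hypot(P[...,0]-.506,P[...,1]+.072)<.03)
v,u=np.nonzero(w);print("white",w.sum(),u.min(),u.max(),v.min(),v.max(),P[w].mean(0)); 
if w.sum()>5: print(cv2.minAreaRect((P[w][:,:2]*1000).astype(np.float32)))
y=cv2.inRange(hs,(19,100,60),(33,255,255))>0
y&=(P[...,2]>.05)&(P[...,2]<.06)
print("bar",y.sum(),cv2.minAreaRect((P[y][:,:2]*1000).astype(np.float32)))
# turret outer rim
m=(P[...,2]>.0525)&(P[...,2]<.0575)&(np.hypot(P[...,0]-.653,P[...,1]+.065)<.05)
print("turret",m.sum(),cv2.minEnclosingCircle((P[m][:,:2]*1000).astype(np.float32)))
q=P[m][:,:2]*1000; im=np.zeros((200,200),np.uint8)
# pocket floor & rim hole
r=(P[...,2]>.066)&(P[...,2]<.077)&(np.hypot(P[...,0]-.652,P[...,1]-.026)<.02);print("pin",cv2.minEnclosingCircle((P[r][:,:2]*1000).astype(np.float32)))
E
```

```text
nest (array([506.3, -71.6]), np.float64(237.3), np.float64(0.15))
white 36 297 306 247 254 [ 0.49062575 -0.07593798  0.01976259]
((490.2309875488281, -76.52481842041016), (14.818050384521484, 6.870175361633301), 75.37393188476562)
bar 570 ((570.9630737304688, -84.31455993652344), (263.30010986328125, 190.60443115234375), 69.0657958984375)
turret 6552 ((650.7966918945312, -65.376708984375), 39.645938873291016)
pin ((649.6610717773438, 24.912364959716797), 10.41161060333252)
```

```bash
python3 - <<'E'
from fit import *
P=np.load("pics/w4.npy");f=cv2.imread("pics/w4.png");hs=cv2.cvtColor(f,cv2.COLOR_BGR2HSV)
y=(cv2.inRange(hs,(17,80,60),(35,255,255))>0)&(np.hypot(P[...,0]-.651,P[...,1]+.065)<.035)
q=(P[y][:,:2]*1000).astype(np.float32);print("bar",y.sum(),cv2.minAreaRect(q),cv2.fitLine(q,cv2.DIST_L2,0,.01,.01).ravel())
vx,vy=cv2.fitLine(q,cv2.DIST_L2,0,.01,.01).ravel()[:2];print(np.degrees(np.arctan2(vy,vx)))
# pocket: points inside turret below the top, via rim hole boundary
m=(P[...,2]>.0525)&(P[...,2]<.058)&(np.hypot(P[...,0]-.6508,P[...,1]+.0654)<.041)
q=P[m][:,:2]*1000
hole=q[np.hypot(q[:,0]-650.8,q[:,1]+65.4)<30]
# inner boundary by angle: min radius per 10deg bin
a=np.degrees(np.arctan2(hole[:,1]+65.4,hole[:,0]-650.8));r=np.hypot(hole[:,0]-650.8,hole[:,1]+65.4)
print([(b,r[(a>=b)&(a<b+20)].min().round(1) if ((a>=b)&(a<b+20)).any() else None) for b in range(-180,180,20)])
print(go([.5062,-.0716,.027]))
E
```

```text
bar 542 ((666.4125366210938, -76.39170837402344), (34.19377517700195, 9.296296119689941), 52.6451301574707) [ 6.0490310e-01  7.9629904e-01  6.6642206e+02 -7.6362473e+01]
52.778126
[(-180, np.float64(23.4)), (-160, np.float64(23.0)), (-140, np.float64(23.2)), (-120, np.float64(22.9)), (-100, np.float64(20.9)), (-80, np.float64(16.6)), (-60, np.float64(14.4)), (-40, np.float64(14.9)), (-20, np.float64(15.7)), (0, np.float64(18.8)), (20, np.float64(23.1)), (40, np.float64(23.5)), (60, np.float64(23.6)), (80, np.float64(23.9)), (100, np.float64(23.6)), (120, np.float64(23.1)), (140, np.float64(23.4)), (160, np.float64(23.1))]
[ 0.002   0.0997 -0.0029]
```

send_rows(
  series=[
    {"claw": 0.06, "tx": 0.002, "ty": 0.04, "tz": -0.003, "yaw": 0},
    {"claw": 0.06, "tx": 0.002, "ty": 0.075, "tz": -0.003, "yaw": 0},
    {"claw": 0.06, "tx": 0.002, "ty": 0.095, "tz": -0.003, "yaw": 0},
    {"claw": 0.06, "tx": 0.002, "ty": 0.099, "tz": -0.003, "yaw": 0},
    {"claw": 0.06, "tx": 0.002, "ty": 0.099, "tz": -0.003, "yaw": 0},
    {"claw": 0.01, "tx": 0.002, "ty": 0.099, "tz": -0.003, "yaw": 0},
    {"claw": 0.01, "tx": 0.002, "ty": 0.099, "tz": -0.003, "yaw": 0},
    {"claw": 0.01, "tx": 0.002, "ty": 0.099, "tz": -0.003, "yaw": 0},
    {"claw": 0.01, "tx": 0.002, "ty": 0.099, "tz": -0.003, "yaw": 0},
    {"claw": 0.01, "tx": 0.002, "ty": 0.099, "tz": -0.003, "yaw": 0},
    {"claw": 0.01, "tx": 0.002, "ty": 0.099, "tz": -0.003, "yaw": 0},
  ],
  grip_force=30,
)

```text
clock: 29.22
position: [0.5063, -0.0708, 0.0282]
ee_rot: [0.501, -0.5, 0.499, -0.5]
contact_force: [0.2, 0.1, 1.7]
width: 0.0243
```

send_rows(
  series=[
    {"claw": 0.01, "tx": 0, "ty": -0.02, "tz": 0, "yaw": 0},
    {"claw": 0.01, "tx": 0, "ty": -0.05, "tz": 0, "yaw": 0},
    {"claw": 0.01, "tx": 0, "ty": -0.08, "tz": 0, "yaw": 0},
    {"claw": 0.01, "tx": 0, "ty": -0.1, "tz": 0, "yaw": 0},
    {"claw": 0.01, "tx": 0, "ty": -0.11, "tz": 0, "yaw": 0},
    {"claw": 0.01, "tx": 0, "ty": -0.11, "tz": 0, "yaw": 0},
    {"claw": 0.01, "tx": 0, "ty": -0.11, "tz": 0, "yaw": 0},
  ],
)

```text
clock: 29.8
position: [0.506, -0.0706, 0.1374]
ee_rot: [0.501, -0.5, 0.499, -0.5]
contact_force: [-1.3, -0.1, -1.9]
width: 0.0215
```

```bash
python3 - <<'E'
from fit import *
d=img("wrist");cv2.imwrite("pics/w5.png",d["frame"]);P=cloud(d);np.save("pics/w5.npy",P)
t,M,s=tool();print(s["clock"],t,s["width"],M.round(3)[1:2])
hs=cv2.cvtColor(d["frame"],cv2.COLOR_BGR2HSV)
o=(cv2.inRange(hs,(3,110,60),(18,255,255))>0)&(np.hypot(P[...,0]-t[0],P[...,1]-t[1])<.04)
print("orange z",np.percentile(P[o][:,2],[5,50,95]) if o.any() else None)
E
```

```text
29.85 [ 0.50555135 -0.07063869  0.13679829] 0.021393576705836734 [[-1.     0.     0.002]]
orange z [0.11196407 0.12358573 0.12624829]
```

View pics/w5.png

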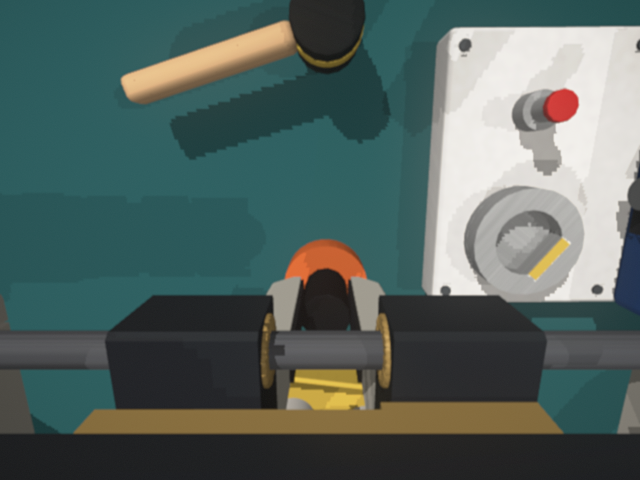

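The wrist view shows the nest held between the fingers at (327,270), with its flat hidden behind them. The pocket is visible at (525,240). I'll measure the nest-to-pocket offset in this frame.

```bash
python3 - <<'E'
from fit import *
from scipy.optimize import least_squares
P=np.load("pics/w5.npy");f=cv2.imread("pics/w5.png");hs=cv2.cvtColor(f,cv2.COLOR_BGR2HSV)
o=(cv2.inRange(hs,(3,110,60),(18,255,255))>0)&(np.hypot(P[...,0]-.506,P[...,1]+.07)<.04)&(P[...,2]>.118)
q=P[o][:,:2]*1000;print(np.median(P[o][:,2]))
h=cv2.convexHull(q.astype(np.float32))[:,0];
for ymin in (-70,-66,-62):
    a=h[h[:,1]>ymin]
    r=least_squares(lambda x:np.hypot(*(a-x[:2]).T)-22,[506,-71]);print("nest",r.x,np.abs(r.fun).max(),len(a))
m=(P[...,2]>.0525)&(P[...,2]<.0575)&(np.hypot(P[...,0]-.651,P[...,1]+.065)<.05)
print("turret",cv2.minEnclosingCircle((P[m][:,:2]*1000).astype(np.float32)))
d=img("scene");P=cloud(d);hs=cv2.cvtColor(d["frame"],cv2.COLOR_BGR2HSV)
m=(P[...,2]>.052)&(P[...,2]<.058)&(np.hypot(P[...,0]-.652,P[...,1]+.065)<.045)
print("turret scene",cv2.minEnclosingCircle((P[m][:,:2]*1000).astype(np.float32)))
o=(cv2.inRange(hs,(3,110,60),(18,255,255))>0)&(P[...,2]>.1)&(P[...,2]<.15);print(o.sum(),P[o].mean(0) if o.any() else 0)
E
```

```text
0.12371440655889117
nest [504.78289961 -55.83921558] 6.476782247473626 8
nest [503.36566219 -54.65718091] 4.895042470877286 4
nest [501.23887446 -53.79626151] 2.6772996416336525 3
turret ((650.6463012695312, -65.35469055175781), 39.4878044128418)
turret scene ((653.3327026367188, -66.47215270996094), 40.718013763427734)
314 [ 0.56945851 -0.12066912  0.11693131]
```

send_rows(
  series=[
    {"claw": 0.01, "ty": 0, "yaw": -0.12, "tx": 0, "tz": 0.012},
    {"claw": 0.01, "ty": 0, "yaw": -0.24, "tx": -0.001, "tz": 0.024},
    {"claw": 0.01, "ty": 0, "yaw": -0.36, "tx": -0.002, "tz": 0.036},
    {"claw": 0.01, "ty": 0, "yaw": -0.48, "tx": -0.003, "tz": 0.048},
    {"claw": 0.01, "ty": 0, "yaw": -0.6, "tx": -0.004, "tz": 0.06},
    {"claw": 0.01, "ty": 0, "yaw": -0.72, "tx": -0.005, "tz": 0.072},
    {"claw": 0.01, "ty": 0, "yaw": -0.84, "tx": -0.005, "tz": 0.085},
    {"claw": 0.01, "ty": 0, "yaw": -0.96, "tx": -0.005, "tz": 0.1},
    {"claw": 0.01, "ty": 0, "yaw": -1.08, "tx": -0.005, "tz": 0.115},
    {"claw": 0.01, "ty": 0, "yaw": -1.2, "tx": -0.005, "tz": 0.13},
    {"claw": 0.01, "ty": 0, "yaw": -1.32, "tx": -0.005, "tz": 0.14},
    {"claw": 0.01, "ty": 0, "yaw": -1.44, "tx": -0.005, "tz": 0.145},
  ],
)

```text
clock: 30.9
position: [0.6516, -0.0657, 0.1354]
ee_rot: [0.706, -0.705, 0.045, -0.043]
contact_force: [-0.1, 0.3, -0.7]
width: 0.0213
```

send_rows(
  series=[
    {"claw": 0.01, "ty": 0.01, "yaw": -0.05, "tx": 0, "tz": 0},
    {"claw": 0.01, "ty": 0.02, "yaw": -0.05, "tx": 0, "tz": 0},
    {"claw": 0.01, "ty": 0.026, "yaw": -0.05, "tx": 0, "tz": 0},
    {"claw": 0.01, "ty": 0.026, "yaw": -0.05, "tx": 0, "tz": 0},
    {"claw": 0.01, "ty": 0.026, "yaw": -0.05, "tx": 0, "tz": 0},
  ],
)

```text
clock: 31.32
position: [0.6502, -0.0657, 0.1105]
ee_rot: [0.707, -0.706, 0.029, -0.028]
contact_force: [0.3, 0.1, -1.6]
width: 0.0217
```

```bash
python3 - <<'E'
from fit import *
t,M,s=tool();print(s["clock"],t,s["width"],M.round(3),s["joint_pos"].round(2))
d=img("scene");P=cloud(d);np.save("pics/s6.npy",P);cv2.imwrite("pics/s6f.png",d["frame"])
cv2.imwrite("pics/s6.png",cv2.resize(d["frame"][215:315,180:310],None,fx=6,fy=6,interpolation=cv2.INTER_CUBIC))
hs=cv2.cvtColor(d["frame"],cv2.COLOR_BGR2HSV)
o=(cv2.inRange(hs,(3,110,60),(18,255,255))>0)&(P[...,2]>.07)&(P[...,2]<.15);print(o.sum(),P[o].mean(0),np.percentile(P[o][:,2],[2,98]))
E
```

```text
31.3167 [ 0.6502191  -0.06570316  0.11048258] 0.021738810442019522 [[ 0.997 -0.002  0.081]
 [-0.081  0.     0.997]
 [-0.002 -1.     0.   ]] [ 0.1   0.64 -0.13  1.85  0.12  0.66  1.39]
742 [ 0.72317852 -0.23214716  0.08979081] [0.0714309  0.10668997]
```

View pics/s6.png

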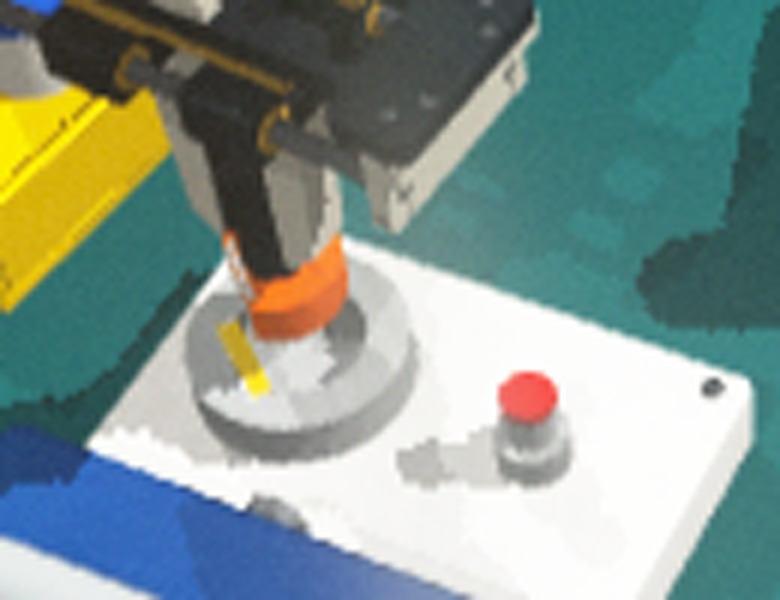

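The scene crop shows the nest hovering over the turret. Its white flat edge, at crop (235,240)-(255,320), is about parallel to the yellow bar at (222,322)-(265,392). I'll check that with numbers.

```bash
python3 - <<'E'
from fit import *
P=np.load("pics/s6.npy");f=cv2.imread("pics/s6f.png");hs=cv2.cvtColor(f,cv2.COLOR_BGR2HSV)
near=np.hypot(P[...,0]-.651,P[...,1]+.066)<.045
o=(cv2.inRange(hs,(3,110,60),(18,255,255))>0)&near
z=P[o][:,2];print(o.sum(),np.histogram(z,bins=np.arange(.06,.12,.004)))
top=o&(P[...,2]>.097);print("top",top.sum(),np.median(P[top][:,2]),cv2.minAreaRect((P[top][:,:2]*1000).astype(np.float32)))
# cyl side fit: side face points circle in xy
from scipy.optimize import least_squares
sd=o&(P[...,2]>.084)&(P[...,2]<.096);q=P[sd][:,:2]*1000
r=least_squares(lambda x:np.hypot(*(q-x[:2]).T)-22,[651,-66],loss="soft_l1");print("side circle",r.x,np.abs(r.fun).mean(),sd.sum())
# white flat pixels
w=(hs[...,1]<70)&(hs[...,2]>120)&near&(P[...,2]>.080)&(P[...,2]<.105);v,u=np.nonzero(w)
for a in zip(u,v,(P[w]*1000).round(1)): print(*a) if w.sum()<60 else None
print(w.sum())
if w.sum()>5:
    vx,vy,x0,y0=cv2.fitLine((P[w][:,:2]*1000).astype(np.float32),cv2.DIST_HUBER,0,.01,.01).ravel();print("white line",np.degrees(np.arctan2(vy,vx)),x0,y0)
E
```

```text
197 (array([ 0,  0,  0,  0,  0,  9, 23, 21, 29, 87, 13,  1,  2,  1]), array([0.06 , 0.064, 0.068, 0.072, 0.076, 0.08 , 0.084, 0.088, 0.092,
       0.096, 0.1  , 0.104, 0.108, 0.112, 0.116]))
top 93 0.09825890212145372 ((658.43212890625, -65.09054565429688), (31.593412399291992, 82.59125518798828), 28.338951110839844)
side circle [651.63865143 -67.00286877] 1.0134754192463935 73
218 255 [653.6 -82.5 100.7]
217 256 [653.7 -85.7  96.1]
218 256 [654.5 -82.4  98.7]
217 257 [654.6 -85.5  94.1]
218 257 [657.5 -80.2 100. ]
218 258 [659.  -79.5  98.9]
219 258 [657.5 -78.3  97.7]
219 259 [659.5 -77.1  97.5]
220 259 [661.5 -72.7 101.9]
218 260 [659.  -80.8  91.8]
220 260 [661.4 -73.4  98.3]
219 261 [664.7 -73.5  99. ]
220 261 [663.5 -72.1  98.3]
219 262 [665.5 -73.4  96.8]
220 262 [667.3 -69.2 100.9]
219 263 [661.4 -78.   86.4]
220 263 [667.  -70.1  96.9]
221 263 [667.6 -67.   99.3]
221 264 [668.7 -66.6  97.5]
220 265 [668.  -70.6  91.5]
221 268 [671.2 -66.9  87.6]
21
white line 48.456184 661.6319 -75.62244
```

The nest's white edge fits a flat normal of about -41°, against the pocket's -37.5°. The nest centre is at about (651.6,-67) and the turret at about (653,-66). I'll correct slightly and lower gently while watching the force.

send_rows(
  series=[
    {"claw": 0.01, "ty": 0.006, "yaw": -0.03, "tx": 0.001, "tz": 0.0007},
    {"claw": 0.01, "ty": 0.012, "yaw": -0.03, "tx": 0.001, "tz": 0.0007},
    {"claw": 0.01, "ty": 0.018, "yaw": -0.03, "tx": 0.001, "tz": 0.0007},
    {"claw": 0.01, "ty": 0.022, "yaw": -0.03, "tx": 0.001, "tz": 0.0007},
    {"claw": 0.01, "ty": 0.025, "yaw": -0.03, "tx": 0.001, "tz": 0.0007},
    {"claw": 0.01, "ty": 0.027, "yaw": -0.03, "tx": 0.001, "tz": 0.0007},
    {"claw": 0.01, "ty": 0.029, "yaw": -0.03, "tx": 0.001, "tz": 0.0007},
  ],
  grip_force=40,
)

```text
clock: 31.95
position: [0.6514, -0.0647, 0.0823]
ee_rot: [0.707, -0.707, 0.018, -0.017]
contact_force: [-2.7, 2.2, -0.6]
width: 0.0213
```

```bash
python3 - <<'E'
from fit import *
t,M,s=tool();print(s["clock"],t,s["width"],s["contact_force"],s["moment"],M.round(3)[:,2])
d=img("scene");P=cloud(d);hs=cv2.cvtColor(d["frame"],cv2.COLOR_BGR2HSV)
near=np.hypot(P[...,0]-.651,P[...,1]+.066)<.045
o=(cv2.inRange(hs,(3,110,60),(18,255,255))>0)&near;print(np.percentile(P[o][:,2],[2,50,75,90]))
cv2.imwrite("pics/s7.png",cv2.resize(d["frame"][215:315,180:310],None,fx=6,fy=6,interpolation=cv2.INTER_CUBIC))
E
```

```text
31.95 [ 0.6513988  -0.06469373  0.08233579] 0.02128780980625952 [-2.71536772  2.23460712 -0.56759882] [0.5407024  0.64919979 0.03959259] [0.05  0.999 0.   ]
[0.05647243 0.06882542 0.07072381 0.0908105 ]
```

View pics/s7.png

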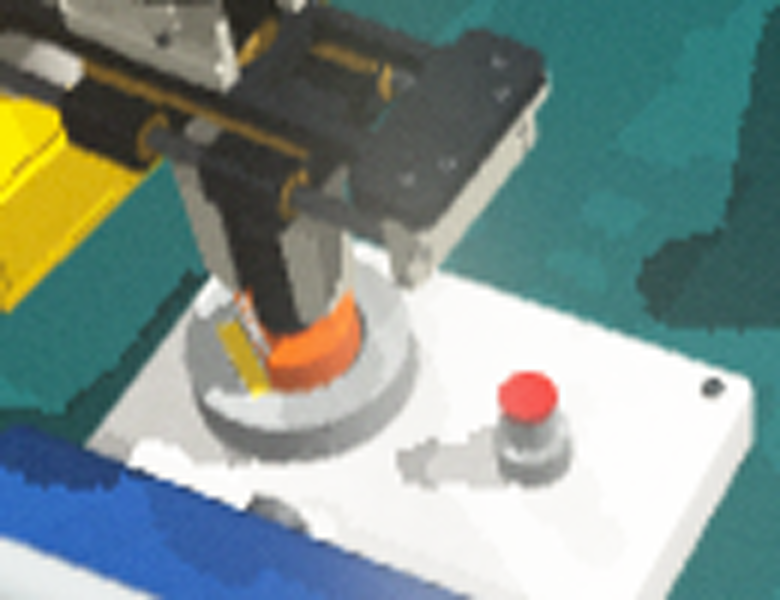

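The scene crop shows the nest already about 5 mm into the pocket, with its white flat parallel to the yellow bar. The small side force (-2.7, 2.2 N) means it is leaning on the flat wall. I'll ease it off that wall and keep lowering.

send_rows(
  series=[
    {"claw": 0.01, "ty": 0, "yaw": 0, "tx": -0.0006, "tz": 0.0005},
    {"claw": 0.01, "ty": 0.002, "yaw": 0, "tx": -0.0006, "tz": 0.0005},
    {"claw": 0.01, "ty": 0.004, "yaw": 0, "tx": -0.0006, "tz": 0.0005},
    {"claw": 0.01, "ty": 0.005, "yaw": 0, "tx": -0.0006, "tz": 0.0005},
    {"claw": 0.01, "ty": 0.006, "yaw": 0, "tx": -0.0006, "tz": 0.0005},
    {"claw": 0.01, "ty": 0.006, "yaw": 0, "tx": -0.0006, "tz": 0.0005},
  ],
)

```text
clock: 32.5
position: [0.6513, -0.0645, 0.0765]
ee_rot: [0.707, -0.707, 0.018, -0.017]
contact_force: [-2.6, 1.1, -0.6]
width: 0.0212
```

```bash
cat > chk.py <<'E'
from fit import *
t,M,s=tool();print(s["clock"],t,s["width"],s["contact_force"].round(1),s["moment"].round(2),M.round(3)[:,2])
d=img("scene");P=cloud(d);hs=cv2.cvtColor(d["frame"],cv2.COLOR_BGR2HSV)
near=np.hypot(P[...,0]-.651,P[...,1]+.066)<.03
o=(cv2.inRange(hs,(3,110,60),(18,255,255))>0)&near;z=P[o][:,2];print("top z",np.percentile(z,[2,50,75,85]),np.histogram(z,bins=np.arange(.05,.08,.002))[0])
E
python3 chk.py
```

```text
32.5 [ 0.65128321 -0.06451191  0.07645039] 0.02121511539133456 [-2.6  1.1 -0.6] [0.56 0.57 0.06] [0.05  0.999 0.   ]
top z [0.05431449 0.06366828 0.06473089 0.06535656] [ 1  1  4  7  6 20 47 39  8  0  0  0  0  1]
```

send_rows(
  series=[
    {"claw": 0.01, "ty": 0.001, "yaw": 0, "tx": -0.0007, "tz": 0.0002},
    {"claw": 0.01, "ty": 0.002, "yaw": 0, "tx": -0.0007, "tz": 0.0002},
    {"claw": 0.01, "ty": 0.003, "yaw": 0, "tx": -0.0007, "tz": 0.0002},
    {"claw": 0.01, "ty": 0.004, "yaw": 0, "tx": -0.0007, "tz": 0.0002},
    {"claw": 0.01, "ty": 0.005, "yaw": 0, "tx": -0.0007, "tz": 0.0002},
    {"claw": 0.01, "ty": 0.005, "yaw": 0, "tx": -0.0007, "tz": 0.0002},
  ],
)

```text
clock: 33.05
position: [0.6512, -0.0646, 0.0739]
ee_rot: [-0.707, 0.707, -0.017, 0.018]
contact_force: [-7.4, 2.0, 19.9]
width: 0.0214
```

```bash
python3 chk.py
```

```text
33.05 [ 0.65118865 -0.06461392  0.07387064] 0.021355638781459872 [-7.4  2.  19.9] [0.42 1.74 0.03] [ 0.05   0.999 -0.   ]
top z [0.05392527 0.06108533 0.06234805 0.0636137 ] [ 0  3  3  8 25 55 22  6  1  0  0  0  0  1]
```

The force rose to 20 N and the nest top reads about 61-62 mm, where home is 61 mm. I'll release it and inspect.

send_rows(
  series=[
    {"claw": 0.01, "ty": -0.001, "yaw": 0, "tx": 0, "tz": 0},
    {"claw": 0.045, "ty": -0.001, "yaw": 0, "tx": 0, "tz": 0},
    {"claw": 0.045, "ty": -0.001, "yaw": 0, "tx": 0, "tz": 0},
    {"claw": 0.045, "ty": -0.001, "yaw": 0, "tx": 0, "tz": 0},
    {"claw": 0.045, "ty": -0.03, "yaw": 0, "tx": 0, "tz": 0},
    {"claw": 0.045, "ty": -0.06, "yaw": 0, "tx": 0, "tz": 0},
    {"claw": 0.045, "ty": -0.09, "yaw": 0, "tx": 0, "tz": 0},
    {"claw": 0.045, "ty": -0.12, "yaw": 0, "tx": -0.02, "tz": 0.02},
    {"claw": 0.045, "ty": -0.13, "yaw": 0, "tx": -0.06, "tz": 0.05},
    {"claw": 0.045, "ty": -0.13, "yaw": 0, "tx": -0.09, "tz": 0.08},
    {"claw": 0.045, "ty": -0.13, "yaw": 0, "tx": -0.11, "tz": 0.1},
    {"claw": 0.045, "ty": -0.13, "yaw": 0, "tx": -0.11, "tz": 0.1},
  ],
)

```text
clock: 34.1
position: [0.5415, 0.0463, 0.2021]
ee_rot: [0.708, -0.706, 0.016, -0.015]
contact_force: [-0.5, 0.1, -1.1]
width: 0.045
```

```bash
cat >> chk.py <<'E'
q=P[(np.hypot(P[...,0]-.651,P[...,1]+.066)<.02)&(P[...,2]>.085)];print("post top",len(q),np.percentile(q[:,2],[20,50,80]) if len(q) else 0, cv2.minEnclosingCircle((q[:,:2]*1000).astype(np.float32)) if len(q) else 0)
m=(np.hypot(P[...,0]-.652,P[...,1]+.066)<.039)&(np.hypot(P[...,0]-.652,P[...,1]+.066)>.027)&(P[...,2]>.05);print("turret top z",np.median(P[m][:,2]))
for u,v in [(268,281)]: print("pin",P[v-2:v+3,u-2:u+3,2].round(4).max())
cv2.imwrite("pics/chk%d.png"%round(s["clock"]*10),cv2.resize(d["frame"][215:315,180:310],None,fx=6,fy=6,interpolation=cv2.INTER_CUBIC))
E
python3 chk.py;ls pics
```

```text
34.1 [0.541467   0.04633612 0.20213578] 0.04501100818973079 [-0.5  0.1 -1.1] [0.02 0.04 0.04] [0.043 0.999 0.002]
top z [0.05407297 0.0612241  0.0622246  0.06292426] [ 1  3  4  7 23 74 42  5  0  0  0  0  0  1]
post top 118 [0.09212009 0.09800343 0.10013089] ((653.8328247070312, -64.0656509399414), 11.295580863952637)
turret top z 0.05522935568803489
pin 0.8041
chk341.png
crop1.png
s2.png
s6.npy
s6.png
s6f.png
s7.png
scene0.npy
scene0.png
side0.npy
side0.png
w1.png
w2.png
w3.png
w4.npy
w4.png
w5.npy
w5.png
```

View pics/chk341.png

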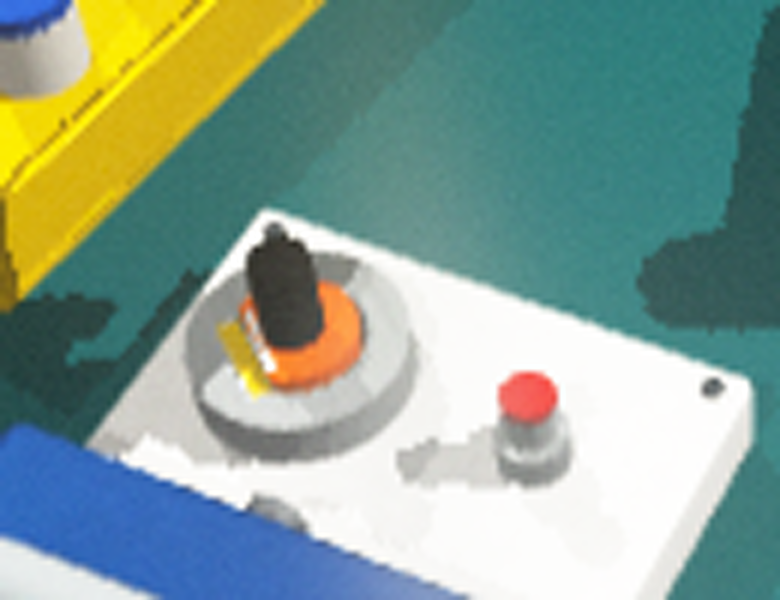

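```bash
python3 - <<'E'
from fit import *
d=img("scene");P=cloud(d);hs=cv2.cvtColor(d["frame"],cv2.COLOR_BGR2HSV)
near=np.hypot(P[...,0]-.653,P[...,1]+.065)<.03
q=P[near&(P[...,2]>.095)];print("posttop",len(q),np.median(q,0),q[:,2].std())
o=(cv2.inRange(hs,(3,110,60),(18,255,255))>0)&near&(P[...,2]>.0585);q=P[o]
A=np.c_[q[:,:2]-q[:,:2].mean(0),np.ones(len(q))];print("plane",np.linalg.lstsq(A,q[:,2],rcond=None)[0],len(q))
t,M,s=tool();print(t,M.round(3),s["joint_pos"].round(2))
d=img("wrist");P=cloud(d);hs=cv2.cvtColor(d["frame"],cv2.COLOR_BGR2HSV)
m=(P[...,2]>.035)&(P[...,2]<.049)&(np.hypot(P[...,0]-.43,P[...,1]-.055)<.1);print("handle",m.sum(),cv2.minAreaRect((P[m][:,:2]*1000).astype(np.float32)))
m=(P[...,2]>.051)&(P[...,2]<.061)&(np.hypot(P[...,0]-.51,P[...,1]-.08)<.05);print("head",m.sum(),cv2.minEnclosingCircle((P[m][:,:2]*1000).astype(np.float32)))
r=(P[...,2]>.066)&(P[...,2]<.077)&(np.hypot(P[...,0]-.652,P[...,1]-.026)<.02);print("pin",r.sum(),cv2.minEnclosingCircle((P[r][:,:2]*1000).astype(np.float32)) if r.any() else 0)
r=(P[...,2]>.09)&(P[...,2]<.11)&(np.hypot(P[...,0]-.652,P[...,1]+.065)<.03);print("post",r.sum(),cv2.minEnclosingCircle((P[r][:,:2]*1000).astype(np.float32)) if r.any() else 0)
cv2.imwrite("pics/w8.png",d["frame"])
E
```

```text
posttop 85 [ 0.65433155 -0.06464836  0.09913347] 0.0016196041700165206
plane [ 0.03082012 -0.08064495  0.0617934 ] 137
[0.54575616 0.04192775 0.20207684] [[ 0.999  0.001  0.047]
 [-0.047  0.     0.999]
 [ 0.001 -1.     0.   ]] [-0.06  0.41 -0.17  2.02  0.1   0.72  1.24]
handle 3324 ((443.3768005371094, 63.884002685546875), (154.6875457763672, 39.7325325012207), 10.498468399047852)
head 2367 ((506.7975769042969, 80.21179962158203), 23.938100814819336)
pin 0 0
post 0 0
```

The crop shows the nest seated upright with its white flat against the yellow bar. The post top reads 99.1 mm, where home is 99 mm. Next is the mallet.

```bash
python3 - <<'E'
from fit import *
for n in ("wrist","scene"):
    d=img(n);P=cloud(d);h=np.array([.507,.080])
    r=np.hypot(P[...,0]-h[0],P[...,1]-h[1])
    m=(P[...,2]>.040)&(P[...,2]<.049)&(r>.035)&(r<.16)&(P[...,0]<.5)&(P[...,1]>0)
    q=(P[m][:,:2]*1000).astype(np.float32);vx,vy,x0,y0=cv2.fitLine(q,cv2.DIST_HUBER,0,.01,.01).ravel()
    print(n,"handle",m.sum(),cv2.minAreaRect(q),np.degrees(np.arctan2(vy,vx)),x0,y0)
    m=(P[...,2]>.052)&(P[...,2]<.061)&(r<.03);print("head",m.sum(),cv2.minEnclosingCircle((P[m][:,:2]*1000).astype(np.float32)))
E
```

```text
wrist handle 2859 ((422.0749206542969, 54.351966857910156), (109.04405975341797, 17.923259735107422), 16.856096267700195) 16.838589 420.3429 53.564617
head 2374 ((506.9599304199219, 80.1905288696289), 23.841535568237305)
scene handle 250 ((423.16839599609375, 53.57297134399414), (106.46316528320312, 17.797714233398438), 16.885345458984375) 17.04446 424.75015 54.762955
head 294 ((507.8078308105469, 81.82698059082031), 25.703096389770508)
```

send_rows(
  series=[
    {"claw": 0.05, "ty": 0.01, "yaw": -0.1, "tx": -0.02, "tz": 0.005},
    {"claw": 0.05, "ty": 0.03, "yaw": -0.2, "tx": -0.045, "tz": 0.01},
    {"claw": 0.05, "ty": 0.06, "yaw": -0.3, "tx": -0.07, "tz": 0.018},
    {"claw": 0.05, "ty": 0.09, "yaw": -0.342, "tx": -0.083, "tz": 0.021},
    {"claw": 0.05, "ty": 0.1, "yaw": -0.342, "tx": -0.083, "tz": 0.021},
    {"claw": 0.05, "ty": 0.1, "yaw": -0.342, "tx": -0.083, "tz": 0.021},
    {"claw": 0.05, "ty": 0.1, "yaw": -0.342, "tx": -0.083, "tz": 0.021},
  ],
)

```text
clock: 34.93
position: [0.4648, 0.0653, 0.1011]
ee_rot: [-0.7, 0.7, 0.102, -0.103]
contact_force: [1.0, 0.1, 0.5]
width: 0.0503
```

```bash
python3 - <<'E'
from h import *
t,M,s=tool();print(t,M.round(3),s["joint_pos"].round(2),np.degrees(np.arctan2(M[1,2],M[0,2])));print(go([.4633,.0668,.016]))
E
```

```text
[0.46481031 0.06533055 0.10111027] [[ 0.958 -0.001 -0.286]
 [ 0.286 -0.     0.958]
 [-0.001 -1.    -0.   ]] [-0.12  0.5  -0.2   2.27  0.25  0.39  1.34] 106.64081459760662
[-0.0009  0.0851  0.0019]
```

send_rows(
  series=[
    {"claw": 0.05, "ty": 0.035, "yaw": 0, "tx": -0.001, "tz": 0.002},
    {"claw": 0.05, "ty": 0.065, "yaw": 0, "tx": -0.001, "tz": 0.002},
    {"claw": 0.05, "ty": 0.08, "yaw": 0, "tx": -0.001, "tz": 0.002},
    {"claw": 0.05, "ty": 0.085, "yaw": 0, "tx": -0.001, "tz": 0.002},
    {"claw": 0.05, "ty": 0.085, "yaw": 0, "tx": -0.001, "tz": 0.002},
    {"claw": 0.005, "ty": 0.085, "yaw": 0, "tx": -0.001, "tz": 0.002},
    {"claw": 0.005, "ty": 0.085, "yaw": 0, "tx": -0.001, "tz": 0.002},
    {"claw": 0.005, "ty": 0.085, "yaw": 0, "tx": -0.001, "tz": 0.002},
    {"claw": 0.005, "ty": 0.085, "yaw": 0, "tx": -0.001, "tz": 0.002},
    {"claw": 0.005, "ty": 0.085, "yaw": 0, "tx": -0.001, "tz": 0.002},
    {"claw": 0.005, "ty": 0.085, "yaw": 0, "tx": -0.001, "tz": 0.002},
    {"claw": 0.005, "ty": 0.085, "yaw": 0, "tx": -0.001, "tz": 0.002},
  ],
  grip_force=60,
)

```text
clock: 35.93
position: [0.4627, 0.0676, 0.0171]
ee_rot: [-0.7, 0.7, 0.103, -0.103]
contact_force: [-0.3, 0.1, 7.6]
width: 0.0176
```

send_rows(
  series=[
    {"claw": 0.005, "ty": -0.01, "yaw": 0, "tx": 0, "tz": 0},
    {"claw": 0.005, "ty": -0.03, "yaw": 0, "tx": 0, "tz": 0},
    {"claw": 0.005, "ty": -0.06, "yaw": 0, "tx": 0, "tz": 0},
    {"claw": 0.005, "ty": -0.09, "yaw": 0, "tx": 0, "tz": 0},
    {"claw": 0.005, "ty": -0.11, "yaw": 0, "tx": 0, "tz": 0},
    {"claw": 0.005, "ty": -0.12, "yaw": 0, "tx": 0, "tz": 0},
    {"claw": 0.005, "ty": -0.12, "yaw": 0, "tx": 0, "tz": 0},
    {"claw": 0.005, "ty": -0.12, "yaw": 0, "tx": 0, "tz": 0},
  ],
)

```text
clock: 36.6
position: [0.4625, 0.0674, 0.1368]
ee_rot: [-0.7, 0.7, 0.103, -0.103]
contact_force: [-0.8, -0.9, -2.3]
width: 0.0176
```

```bash
cat > mal.py <<'E'
from fit import *
t,M,s=tool();print(s["clock"],t,s["width"],s["contact_force"].round(1),np.degrees(np.arctan2(M[1,2],M[0,2])).round(1))
d=img("wrist");P=cloud(d)
hx=t[:2]+.046*M[:2,0]; zt=t[2]-.016+.056
r=np.hypot(P[...,0]-hx[0],P[...,1]-hx[1]);m=(abs(P[...,2]-zt)<.02)&(r<.035)
q=P[m]; print("expect head",hx,zt);
if len(q)>20:
    top=q[q[:,2]>np.percentile(q[:,2],60)-.004]
    print("head",len(top),cv2.minEnclosingCircle((top[:,:2]*1000).astype(np.float32)),np.median(top[:,2]))
    A=np.c_[top[:,:2]-top[:,:2].mean(0),np.ones(len(top))];c=np.linalg.lstsq(A,top[:,2],rcond=None)[0];print("tilt deg",np.degrees(c[:2]),c[2])
cv2.imwrite("pics/m%d.png"%round(s["clock"]*10),d["frame"])
d=img("scene");P=cloud(d)
r=np.hypot(P[...,0]-hx[0],P[...,1]-hx[1]);m=(abs(P[...,2]-zt)<.006)&(r<.035)
if m.any(): print("scene head",m.sum(),cv2.minEnclosingCircle((P[m][:,:2]*1000).astype(np.float32)),np.median(P[m][:,2]))
cv2.imwrite("pics/ms%d.png"%round(s["clock"]*10),cv2.resize(d["frame"][190:320,190:360],None,fx=4.5,fy=4.5,interpolation=cv2.INTER_CUBIC))
E
python3 mal.py
```

```text
36.6 [0.46247461 0.06742403 0.13679342] 0.017604770061989135 [-0.8 -0.9 -2.3] 106.7
expect head [0.50652944 0.08065922] 0.17679342041565765
head 2021 ((493.1984558105469, 76.15965270996094), 14.032232284545898) 0.17452205879577126
tilt deg [7.66415238 2.20477155] 0.17426739714185335
scene head 338 ((507.722412109375, 80.61820220947266), 25.296005249023438) 0.17475142760314666
```

```bash
python3 - <<'E'
from fit import *
d=img("scene");P=cloud(d)
for c,z0 in(((.507,.0805),.175),):
    m=(abs(P[...,2]-z0)<.008)&(np.hypot(P[...,0]-c[0],P[...,1]-c[1])<.018);q=P[m]
    A=np.c_[q[:,:2]-q[:,:2].mean(0),np.ones(len(q))];cc=np.linalg.lstsq(A,q[:,2],rcond=None)[0];print("tilt deg",np.degrees(cc[:2]),cc[2],len(q))
d=img("wrist");P=cloud(d)
m=(np.hypot(P[...,0]-.507,P[...,1]-.0805)<.02)&(abs(P[...,2]-.175)<.01);q=P[m];print(len(q))
A=np.c_[q[:,:2]-q[:,:2].mean(0),np.ones(len(q))];cc=np.linalg.lstsq(A,q[:,2],rcond=None)[0];print("tilt deg",np.degrees(cc[:2]),cc[2])
# handle heights along its length
for n in("scene","wrist"):
    d=img(n);P=cloud(d);u=np.array([np.cos(.295),np.sin(.295)]);a=(P[...,:2]-np.array([.507,.0805]))@u;b=(P[...,:2]-np.array([.507,.0805]))@np.array([-u[1],u[0]])
    print(n,[np.round(np.median(P[(abs(b)<.006)&(a<-x+.005)&(a>-x-.005)&(P[...,2]>.14)&(P[...,2]<.19)][:,2]),4) for x in (80,90,100,110,120,130,138) for x in [x/1000]])
E
```

```text
tilt deg [0.26528454 0.28839662] 0.17456779504219228 183
968
tilt deg [-0.38725106  0.06770859] 0.17345532436868005
scene [np.float64(0.1637), np.float64(0.164), np.float64(nan), np.float64(0.1639), np.float64(0.1636), np.float64(nan), np.float64(nan)]
wrist [np.float64(0.1627), np.float64(0.1627), np.float64(0.1627), np.float64(0.1628), np.float64(0.1628), np.float64(0.1629), np.float64(0.1627)]
  return _methods._mean(a, axis=axis, dtype=dtype,
  ret = ret.dtype.type(ret / rcount)
```

send_rows(
  series=[
    {"claw": 0.005, "ty": 0, "yaw": 0, "tx": 0.02, "tz": -0.015},
    {"claw": 0.005, "ty": 0, "yaw": 0, "tx": 0.04, "tz": -0.031},
    {"claw": 0.005, "ty": 0, "yaw": 0, "tx": 0.065, "tz": -0.05},
    {"claw": 0.005, "ty": 0, "yaw": 0, "tx": 0.09, "tz": -0.069},
    {"claw": 0.005, "ty": 0, "yaw": 0, "tx": 0.11, "tz": -0.085},
    {"claw": 0.005, "ty": 0, "yaw": 0, "tx": 0.12, "tz": -0.092},
    {"claw": 0.005, "ty": 0, "yaw": 0, "tx": 0.122, "tz": -0.0937},
    {"claw": 0.005, "ty": 0.01, "yaw": 0, "tx": 0.122, "tz": -0.0937},
    {"claw": 0.005, "ty": 0.02, "yaw": 0, "tx": 0.122, "tz": -0.0937},
    {"claw": 0.005, "ty": 0.028, "yaw": 0, "tx": 0.122, "tz": -0.0937},
    {"claw": 0.005, "ty": 0.028, "yaw": 0, "tx": 0.122, "tz": -0.0937},
    {"claw": 0.005, "ty": 0.028, "yaw": 0, "tx": 0.122, "tz": -0.0937},
  ],
)

```text
clock: 37.9
position: [0.6051, 0.0136, 0.1078]
ee_rot: [0.7, -0.699, -0.103, 0.104]
contact_force: [0.5, -0.2, -1.6]
width: 0.0176
```

```bash
sed -i 's/.016+.056/.0175+.056/' mal.py && python3 mal.py
```

```text
37.9 [0.60512694 0.0135887  0.10776247] 0.017579934671329924 [ 0.5 -0.2 -1.6] 106.8
expect head [0.649162   0.02688927] 0.14626246730907766
head 2024 ((635.5224609375, 22.356420516967773), 13.96092700958252) 0.1453474214635519
tilt deg [7.67549354 2.22090076] 0.1450923212350238
scene head 440 ((644.6976318359375, 24.856449127197266), 30.48292350769043) 0.14701480627373242
```

```bash
ls pics/ms*
```

```text
pics/ms366.png
pics/ms379.png
```

View pics/ms379.png

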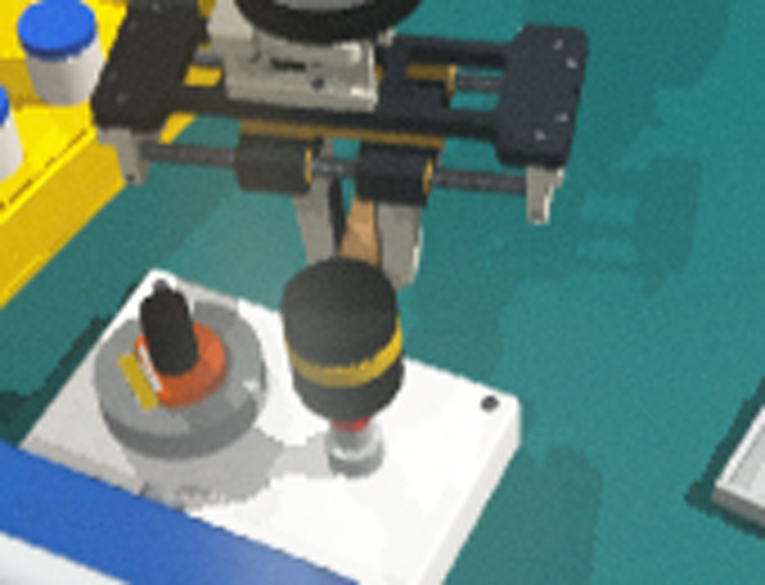

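The crop shows the mallet head centred over the pin, level and clear of the seated nest. I'll strike now.

send_rows(
  series=[
    {"claw": 0.005, "ty": 0.008, "yaw": 0, "tx": 0.001, "tz": -0.001},
    {"claw": 0.005, "ty": 0.022, "yaw": 0, "tx": 0.001, "tz": -0.001},
    {"claw": 0.005, "ty": 0.033, "yaw": 0, "tx": 0.001, "tz": -0.001},
    {"claw": 0.005, "ty": 0.034, "yaw": 0, "tx": 0.001, "tz": -0.001},
    {"claw": 0.005, "ty": 0.034, "yaw": 0, "tx": 0.001, "tz": -0.001},
  ],
)

```text
clock: 38.42
position: [0.6082, 0.0123, 0.0743]
ee_rot: [-0.7, 0.7, 0.103, -0.103]
contact_force: [0.8, 0.1, -0.7]
width: 0.0176
```

```bash
python3 mal.py
```

```text
38.4167 [0.60819678 0.012307   0.07431203] 0.017551289637417433 [ 0.8  0.1 -0.7] 106.7
expect head [0.65224776 0.02555499] 0.11281202659302064
head 2006 ((638.1063232421875, 20.837997436523438), 13.843406677246094) 0.11286014607951063
tilt deg [8.41375249 2.46299292] 0.11260428750943474
scene head 429 ((652.4181518554688, 24.039653778076172), 25.10491943359375) 0.11421998836642511
```

send_rows(
  series=[
    {"claw": 0.005, "ty": 0.001, "yaw": 0, "tx": 0, "tz": 0},
    {"claw": 0.005, "ty": 0.002, "yaw": 0, "tx": 0, "tz": 0},
    {"claw": 0.005, "ty": 0.003, "yaw": 0, "tx": 0, "tz": 0},
    {"claw": 0.005, "ty": 0.003, "yaw": 0, "tx": 0, "tz": 0},
  ],
)

```text
clock: 38.85
position: [0.6071, 0.0121, 0.0731]
ee_rot: [-0.699, 0.7, 0.103, -0.103]
contact_force: [-6.8, -1.4, 19.0]
width: 0.0179
```

```bash
python3 mal.py
```

```text
38.85 [0.60708748 0.01209293 0.07310486] 0.017895567193906864 [-6.8 -1.4 19. ] 106.7
expect head [0.65113987 0.02533632] 0.11160485838034492
head 1999 ((636.0663452148438, 20.371416091918945), 13.631758689880371) 0.11241406882262805
tilt deg [9.47612196 2.65791999] 0.11214887578288478
scene head 427 ((651.0823974609375, 25.271942138671875), 24.984636306762695) 0.11399783602312896
```

There is now a 19 N hard stop at a face height of about 57 mm, so the pin has bottomed. I'll lift the mallet and check the pin.

send_rows(
  series=[
    {"claw": 0.005, "ty": -0.01, "yaw": 0, "tx": 0, "tz": 0},
    {"claw": 0.005, "ty": -0.04, "yaw": 0, "tx": 0, "tz": 0},
    {"claw": 0.005, "ty": -0.065, "yaw": 0, "tx": 0, "tz": 0},
    {"claw": 0.005, "ty": -0.065, "yaw": 0, "tx": -0.02, "tz": 0.015},
    {"claw": 0.005, "ty": -0.065, "yaw": 0, "tx": -0.05, "tz": 0.04},
    {"claw": 0.005, "ty": -0.065, "yaw": 0, "tx": -0.08, "tz": 0.064},
    {"claw": 0.005, "ty": -0.065, "yaw": 0, "tx": -0.105, "tz": 0.083},
    {"claw": 0.005, "ty": -0.065, "yaw": 0, "tx": -0.118, "tz": 0.093},
    {"claw": 0.005, "ty": -0.065, "yaw": 0, "tx": -0.122, "tz": 0.094},
    {"claw": 0.005, "ty": -0.065, "yaw": 0, "tx": -0.122, "tz": 0.094},
    {"claw": 0.005, "ty": -0.065, "yaw": 0, "tx": -0.122, "tz": 0.094},
  ],
)

```text
clock: 39.87
position: [0.4648, 0.0671, 0.1369]
ee_rot: [-0.7, 0.7, 0.103, -0.102]
contact_force: [0.4, -0.1, -2.4]
width: 0.0177
```

```bash
python3 mal.py; python3 - <<'E'
from fit import *
d=img("scene");P=cloud(d)
print("red",*blobs(d,(0,130,60),(5,255,255),(.045,.08),5),sep="\n")
m=(P[...,2]>.095)&(np.hypot(P[...,0]-.653,P[...,1]+.065)<.03);print("post top",np.median(P[m],0))
q=P[(abs(P[...,2]-.135)<.02)&(np.hypot(P[...,0]-.507,P[...,1]-.0805)<.018)]
A=np.c_[q[:,:2]-q[:,:2].mean(0),np.ones(len(q))];print("head tilt",np.degrees(np.linalg.lstsq(A,q[:,2],rcond=None)[0][:2]),np.median(q[:,2]),len(q))
cv2.imwrite("pics/pin.png",cv2.resize(d["frame"][200:330,170:350],None,fx=4.4,fy=4.4,interpolation=cv2.INTER_CUBIC))
E
```

```text
39.8667 [0.46478824 0.06706975 0.13688078] 0.01772941235883798 [ 0.4 -0.1 -2.4] 106.7
expect head [0.50884219 0.08030783] 0.17538078403169674
head 1991 ((494.1410827636719, 75.53588104248047), 13.757828712463379) 0.17593898462089888
tilt deg [9.31292821 2.69638374] 0.17567873830816425
scene head 371 ((510.45166015625, 79.93878173828125), 25.02760887145996) 0.1769937498009596
red
(np.int32(56), array([268., 285.]), np.float64(0.0584), array([651.3,  25.4]), array([17.3, 16.8, 48.3]))
post top [ 0.65412909 -0.06417279  0.0993268 ]
head tilt [0. 0.] nan 0<stdin>:6: RuntimeWarning: Mean of empty slice.
  ret = um.true_divide(
  return _methods._mean(a, axis=axis, dtype=dtype,
  ret = ret.dtype.type(ret / rcount)
```

View pics/pin.png

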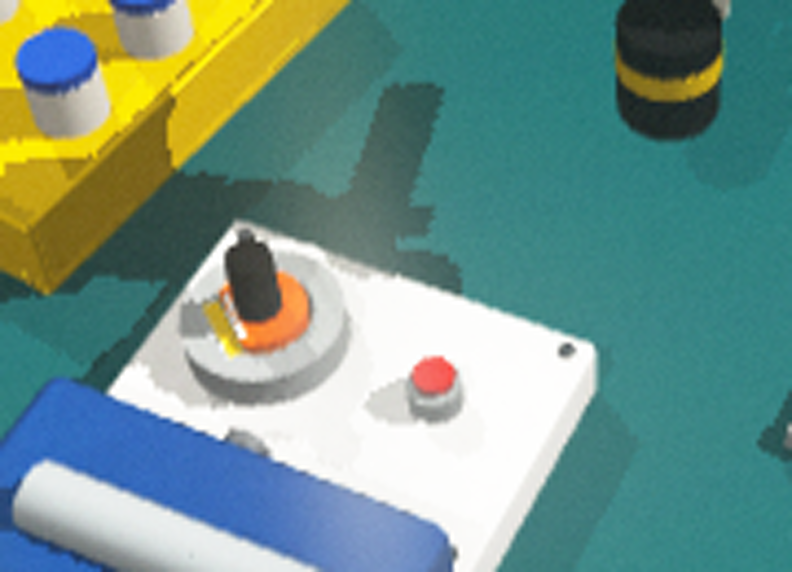

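The crop shows the pin cap sunk to its sleeve at (434,375), measured at 58.4 mm against 72.3 mm before. The nest is still seated, and the mallet is held over its original place. I'll set it down gently.

send_rows(
  series=[
    {"claw": 0.005, "ty": 0.03, "yaw": 0, "tx": 0, "tz": 0},
    {"claw": 0.005, "ty": 0.065, "yaw": 0, "tx": 0, "tz": 0},
    {"claw": 0.005, "ty": 0.095, "yaw": 0, "tx": 0, "tz": 0},
    {"claw": 0.005, "ty": 0.108, "yaw": 0, "tx": 0, "tz": 0},
    {"claw": 0.005, "ty": 0.113, "yaw": 0, "tx": 0, "tz": 0},
    {"claw": 0.005, "ty": 0.116, "yaw": 0, "tx": 0, "tz": 0},
    {"claw": 0.005, "ty": 0.118, "yaw": 0, "tx": 0, "tz": 0},
    {"claw": 0.005, "ty": 0.119, "yaw": 0, "tx": 0, "tz": 0},
    {"claw": 0.005, "ty": 0.119, "yaw": 0, "tx": 0, "tz": 0},
  ],
)

```text
clock: 40.77
position: [0.4643, 0.0672, 0.0183]
ee_rot: [0.7, -0.7, -0.103, 0.102]
contact_force: [-0.9, -0.9, -1.7]
width: 0.0177
```

```bash
python3 mal.py
```

```text
40.7667 [0.46430564 0.06724716 0.01833783] 0.017653186483315115 [-0.9 -0.9 -1.7] 106.7
expect head [0.50836009 0.08048347] 0.05683782837254922
head 1995 ((494.048583984375, 75.76091766357422), 13.821636199951172) 0.057395810988866786
tilt deg [8.82680874 2.77235265] 0.05712391649837325
scene head 329 ((508.8741760253906, 80.06353759765625), 24.917251586914062) 0.0587598222720952
```

send_rows(
  series=[
    {"claw": 0.005, "ty": 0.001, "yaw": 0, "tx": 0, "tz": 0},
    {"claw": 0.005, "ty": 0.002, "yaw": 0, "tx": 0, "tz": 0},
    {"claw": 0.005, "ty": 0.002, "yaw": 0, "tx": 0, "tz": 0},
    {"claw": 0.03, "ty": 0.002, "yaw": 0, "tx": 0, "tz": 0},
    {"claw": 0.05, "ty": 0.002, "yaw": 0, "tx": 0, "tz": 0},
    {"claw": 0.05, "ty": 0.002, "yaw": 0, "tx": 0, "tz": 0},
    {"claw": 0.05, "ty": 0.002, "yaw": 0, "tx": 0, "tz": 0},
    {"claw": 0.05, "ty": -0.02, "yaw": 0, "tx": 0, "tz": 0},
    {"claw": 0.05, "ty": -0.06, "yaw": 0, "tx": 0, "tz": 0},
    {"claw": 0.05, "ty": -0.1, "yaw": 0, "tx": 0, "tz": 0},
    {"claw": 0.05, "ty": -0.14, "yaw": 0, "tx": 0, "tz": 0},
    {"claw": 0.05, "ty": -0.18, "yaw": 0, "tx": 0, "tz": 0},
  ],
)

```text
clock: 41.87
position: [0.4629, 0.0672, 0.1995]
ee_rot: [0.7, -0.699, -0.103, 0.103]
contact_force: [1.2, -1.2, -0.6]
width: 0.0498
```

send_rows(
  series=[
    {"claw": 0.05, "ty": 0, "yaw": 0, "tx": 0, "tz": 0.03},
    {"claw": 0.05, "ty": 0, "yaw": 0, "tx": 0, "tz": 0.06},
    {"claw": 0.05, "ty": 0, "yaw": 0, "tx": 0, "tz": 0.09},
    {"claw": 0.05, "ty": 0, "yaw": 0, "tx": 0, "tz": 0.12},
    {"claw": 0.05, "ty": 0, "yaw": 0, "tx": 0, "tz": 0.15},
    {"claw": 0.05, "ty": 0, "yaw": 0, "tx": 0, "tz": 0.15},
    {"claw": 0.05, "ty": 0, "yaw": 0, "tx": 0, "tz": 0.15},
  ],
)

```text
clock: 42.45
position: [0.4198, 0.2123, 0.1976]
ee_rot: [0.699, -0.699, -0.104, 0.104]
contact_force: [-0.0, -0.3, -0.5]
width: 0.0501
```

```bash
python3 - <<'E'
from fit import *
t,M,s=tool();print(s["clock"],t,s["contact_force"].round(1))
d=img("scene");P=cloud(d);cv2.imwrite("pics/final.png",d["frame"])
print(*lids(d),sep="\n")
print("red",*blobs(d,(0,130,60),(5,255,255),(.045,.08),5))
m=(P[...,2]>.095)&(np.hypot(P[...,0]-.653,P[...,1]+.065)<.03);print("post top",np.median(P[m],0))
q=P[(abs(P[...,2]-.056)<.008)&(np.hypot(P[...,0]-.508,P[...,1]-.0805)<.02)]
A=np.c_[q[:,:2]-q[:,:2].mean(0),np.ones(len(q))];print("head",np.degrees(np.linalg.lstsq(A,q[:,2],rcond=None)[0][:2]),np.median(q,0),len(q))
print("green",*blobs(d,(50,120,40),(70,255,255),(.02,.06)))
E
```

```text
42.45 [0.41975478 0.21230667 0.19759769] [-0.  -0.3 -0.5]
(array([ 431., -345.]), np.float64(0.0487), np.int32(161))
(array([ 496.6, -352.8]), np.float64(0.0489), np.int32(178))
(array([ 476.7, -249.8]), np.float64(0.0491), np.int32(172))
(array([ 565.2, -361.6]), np.float64(0.0493), np.int32(181))
(array([ 545.9, -258.8]), np.float64(0.049), np.int32(191))
red (np.int32(56), array([268., 285.]), np.float64(0.0583), array([651.5,  24.9]), array([16.3, 17. , 57.9]))
post top [ 0.65450408 -0.06473484  0.09880394]
head [ 0.72604059 -0.48844566] [0.50832641 0.08096612 0.05616552] 204
green (np.int32(286), array([481., 221.]), np.float64(0.0424), array([276.5, 379.4]), array([41.4, 38.7,  4.2])) (np.int32(448), array([498., 318.]), np.float64(0.0432), array([524.1, 460. ]), array([39.7, 41.8, 52.9]))
```

View pics/final.png

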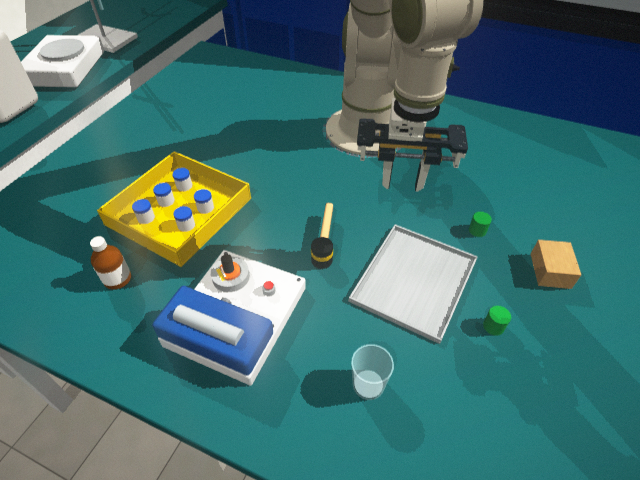

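The final view shows five upright pots in the tote and an empty tray. The nest is in the turret at (229,267), the pin is down at (268,287), and the mallet stands on the bench at (322,248). The bottle and beaker look unmoved and the arm is clear, so I'm handing in.

```bash
python3 -c "
from bench import env
print(env.hand_in())"
```

```text
the job is handed in; nothing more can be done
None
```

The changeover is done and handed in at about 42 s of the 210 s allowed; the hand-in gives no verdict.

- **Pots:** All five finished pots (only five were present) stand upright in the tote. Lid tops read about 49 mm, which matches standing on the floor. The tray is empty.
- **Nest:** I turned it about 87° counter-clockwise to match the pocket flat and seated it. The post top last read 98.8 mm, where fully home is 99 mm. It met a firm stop of about 20 N.
- **Lock pin:** I drove it down with the mallet only, one strike and then a press of the mallet face to a 19 N hard stop. The cap reads 58.3 mm, where fully down is 58 mm; it read 72.3 mm before.
- **Mallet:** It is back on its face on the bench at its original place. The head top reads 56.2 mm, with tilt under 1°.
- **Left alone:** The green look-alikes measure where they were. The bottle and beaker look unmoved in the last picture; I did not measure them.

**Disagreements:**
- The scene and wrist cameras differed by about 2 mm on the turret position.
- The nest angle before seating fitted between -37° and -41°, so I set it in between.
- The nest slipped about 4 mm in the grip at first.
- Wrist-camera tilt readings of the held mallet head (8-9°) came from a poor mask, and I did not rely on them.

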